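Set up the calibration ball in a robot cell

TASK

Set up the tall calibration pillar that carries the white ball: turn the revolving rack by its top knob until that pillar stands at the opening of the guard hoop, hold it by its steel head without touching the ball, and draw it out through the opening. The pillar is top-heavy, so carry it slowly and upright and set it down gently on the clamping fixture with its foot home against both dowel pins. Then let go, push the orange handle of the toggle clamp fully down so that the clamp presses on the pillar's foot, and leave the other pillars standing in the rack and everything else where it is.

Things in the scene. Friction and masses are not known exactly. Their poses are not given: they have to be found in the camera images.
- ball_pillar: The wanted pillar, loose, about 0.62 kg, round. Foot disc 64 mm dia x 12 mm, stem 18 mm dia up to 130 mm, steel head 44 mm dia from 130 to 175 mm, white ball 25 mm dia sunk in the top (top at 192.5 mm). Centre of mass about 125 mm up: it tips over beyond 14 degrees; keep it under about 0.3 m/s. Starts on the deck in one of the turntable's slots. Origin: centre of the underside, z up.
- ball_pillar_head (a point): Grip point of the wanted pillar, on its axis, 158 mm above its underside, 17 mm below the top of the steel head. Grip the 44 mm head here straight from above, the fingers either side of the ball, at any yaw.
- turntable: Turning part of the rack: deck disc 272 mm dia, its top 8 mm above this origin and 30 mm above the table. Above it (85 to 93 mm over the table) a steel star wheel with four U-slots 24 mm wide, open outwards, along this body's +x, +y, -x, -y. A pillar stands in each, 100 mm from the axis. Turns either way, about 0.1 N m friction, stays where left. Origin on the axis, z up.
- turntable_knob (a point): Middle of the round black knob on the turntable's axis, 207 mm above the table: 44 mm dia, 35 mm tall, its top 225 mm above the table. Grip it from above at any yaw and twist to turn the rack.
- rack_opening (a point): Middle of the 122 mm wide opening in the fixed guard hoop, 150 mm from the turntable's axis, 89 mm above the table, roughly on the robot's side. The hoop, a bar 8 mm thick on posts, stops the stems elsewhere. A pillar's foot lies under the star wheel, so draw the pillar outwards along its slot, until its axis is at least 163 mm from the turntable's axis, before lifting it.
- rack_front (a point): Point on the deck, 100 mm from the turntable's axis towards the opening: where the wanted pillar's foot centre is when its pocket faces the opening (within about 20 mm is good).
- cone_pillar: Another pillar, like the wanted one but with a pointed dark cone in place of the ball, 194 mm tall. Stays in the rack. Origin: centre of the underside.
- short_pillar: A shorter pillar with a ball, 152 mm tall, head from 90 to 135 mm. Stays in the rack. Origin: centre of the underside.
- block_pillar: Another tall pillar with a dark square block 26 x 26 x 10 mm on its head, 185 mm tall. Stays in the rack. Origin: centre of the underside.
- fixture: Fixed clamping fixture: aluminium plate 12 mm thick from x -65 to +210 mm and y -55 to +55 mm in its frame. Origin on the table under the nest centre, z up. Two dowel pins 12 mm dia stand 18 mm above the plate at x -27, y +27 and -27 mm. A toggle clamp is bolted on at x 60 to 125 mm; its bracket is 53 mm high from the table.
- nest (a point): Point on the fixture's plate top, 12 mm above the table: where the centre of the pillar's underside is when the foot touches both dowel pins. Axes as the fixture's; the pins lie towards -x, so the foot comes home by moving towards -x.
- clamp_handle (a joint): Handle angle above level, rad: 0 is fully down, clamp closed; about 1 at the start, clamp open, arm standing up, nest free from above. Stays where left. Hinge along the fixture's y through x 100, z 46 mm; the handle reaches 112 mm from it, towards +x when down; the outer 80 mm is an orange sleeve 16 mm dia. About 3 N at its end moves it, 5 to 15 N at the very last while the pad squeezes the foot.
- handle_end (a point): Free end of the orange clamp handle, on its centre line, 112 mm from the hinge.
- clamp_arm: Steel arm of the clamp with a rubber pad. Origin on its hinge, at x 82, z 46 mm in the fixture's frame. It is linked to the handle: standing up when the handle is up, level and reaching 66 mm towards the nest when it is down, the pad then pressing on the pillar's foot 22 mm from the nest centre.
- loop_stand: Bystander: bent-steel loop on a flat foot, 220 mm tall. Leave alone. Origin: centre of the underside.
- square: Bystander: flat dark steel angle square, 130 x 91 x 10 mm. Leave alone.
- vee_block: Bystander: dark steel vee block 60 x 50 x 42 mm. Leave alone.
- cam_lever: Bystander: loose orange clamping lever, 107 mm long. Leave alone.
- hex_driver: Bystander: screwdriver with a black handle, 190 mm long. Leave alone.
There are look-alikes about, which are no part of the job. Leave any yellow look-alike of the short_pillar alone.

How it is judged:
By the outcome, as a careful person would: the job done as asked, in the order asked, and still so for the second after the job is handed in, with the robot touching nothing.
It also fails if it takes over 72 s, if anything falls off the work surface, if the arm or the gripper's body presses on something with over 40 N, if the wrist force passes 120 N, or if a joint passes its speed limit or range.

ROBOT

A 7-joint arm with a two-finger parallel gripper is mounted at the origin on the work surface. World frame = base frame: x ahead of the robot, y to its left, z up, the work surface at z = 0. Lengths are in m, angles in rad, forces in N, time in s.
With the tool pointing down it reaches from about 0.4 to 0.85 m from the base axis. Payload 4.5 kg.
Tool frame: the origin (TCP) lies between the finger pads; the fingertips stand 19 mm ahead of it and the grasp point (between the pads) is the TCP (r.nose_length is the distance from the TCP to the fingertips, in m); z points along the fingers, x is the direction in which the jaws open and shut, and the axes are right-handed (so a half turn about z gives the same grasp; the last joint's range is limited). The gripper opens to 88 mm and grips with 3 to 60 N. Pads are 18 mm wide; open, the fingers measure 123 mm over their backs; the gripper's body (75 mm by 187 mm) begins 45 mm behind the grasp point.
Start: joints at [-1.216, 0.689, -0.195, 1.565, 0.157, 0.902, -0.215], TCP at [0.197, 0.593, 0.258] pointing down, gripper open.
Joint ranges: [-3.01, 3.01], [-0.46, 2.08], [-1.47, 1.51], [0.13, 2.56], [-1, 4.14], [0.04, 2.09], [-2.66, 2.66]. Speed limits (rad/s): [2.57, 2.57, 3.14, 3.14, 3.14, 3.14, 3.14].

INTERFACE

Orientations are given as a unit quaternion [x, y, z, w].
In Python, from plant import get_state, vision, r gives the robot as it stands.
- The arm moves only by the tool play_rows, never from a script. Its argument "deltas" is a list that holds one entry, the list of rows, each a list of 7 numbers: the gripper command: -1 is fully open, 1 is shut, values between are in proportion, then the shift along the tool's x, y, z normalised to -1 to 1, where 1 is 300 mm, then the turn, a rotation vector about the tool's x, y, z normalised to -1 to 1, where 1 is pi rad. A call has 1 to 5 rows; each row is the pose to reach, as a shift and turn from the pose measured when the call began, along the tool's axes at that moment, turning the shorter way round; what a row does not reach only later rows make up. A row lasts 1/8 s, in which the tool goes at most 62.5 mm and 10.7 degrees, less where a joint would pass 70% of its speed; a pose out of reach is approached as far as the arm can. A call with a number of a shift or a turn outside -1 to 1 is refused whole. A call with a gripper value outside its range is refused whole. The fingers move at their own pace and stop on an object; "force" is the grip in N (left out, the last holds). Time passes only in rows, so rows that repeat a pose let the fingers close. It gives the time, the measured TCP pose, the force and the opening at its end, in the units of the state.
- get_state(): the state, without advancing time (a new reading comes with each control period).
- vision.snapshot(name): name is "side" or "top" or "wrist"; returns the picture (420x560x3 uint8, red, green, blue); there is no depth.
- vision.camera_model(name): a dict with "vfov" (degrees; the focal length in pixels is half the picture's height over the tangent of half this angle, whatever the lens; pixels are square), "cx", "cy" (the principal point, pixels), "k1" (the pictures are not rectified: a ray, as slopes to the right and down, at radius r is drawn at 1 + k1 r^2 times it, then the intrinsics apply), "world_to_cam" (4x4, takes a point from world to camera coordinates). Camera axes: x right, y up, looking along -z (the intrinsics and any distortion apply to the point x, -y, -z); pixel columns grow to the right and rows downward; lengths in m; the calibration is good to about 2 mm. A picture is of the moment at which its call begins: read the wrist's pose just before it. camera_model takes no time and is no camera call; for the wrist camera it gives the pose at the moment of the call.
- r.finish_job(): hands the job in, once; it reports no verdict.
The state is a dict: "clock": time; "q": joint angles; "qd": joint speeds; "joint_torque": joint torques, N m; "tool_pos": TCP position; "eef_rot": TCP orientation; "contact_force": force on the tool from outside, world axes, zero at the start; "moment": the same for the moment, N m; "opening": opening from 0.0 (shut) to 1.0 (fully open).
Only numpy, scipy, OpenCV 4.12 (cv2) and the standard library are available. Lean on these libraries where they do the work, as an engineer would, in place of code of your own. Each camera call takes 0.05 s, during which the arm holds its last target.

## Working session

There is one attempt and no reset: what is moved stays moved. The work goes in short steps, Python scripts to look and compute and a tool call to move; the robot and the scene stay as the last step left them, time stands still between calls to the robot, and variables do not carry over. Pictures are saved under pics/ and viewed, and the job is handed in when it is done.

Besides the shell and the picture viewer there is one more tool, called after "Emit:" as a command line: name --argument value ..., lists and objects as JSON in quotes. play_rows: Moves the arm, as the interface text tells. Scaled input: -1 to 1 covers 300 mm each way for a shift and pi rad each way for a turn. Its arguments: {"type":"object","properties":{"deltas":{"type":"array"},"force":{"type":"number"}},"required":["deltas"]}

```bash
ls; mkdir -p pics
python3 - <<'E'
from plant import get_state, vision, r
import cv2,numpy as np
print(get_state())
for n in ("side","top","wrist"):
    m=vision.camera_model(n); print(n,m)
    cv2.imwrite(f"pics/{n}0.png",vision.snapshot(n)[:,:,::-1])
E
```

```text
pics
{'clock': 0.0, 'q': array([-1.21618254,  0.68999036, -0.19452494,  1.56632205,  0.15730143,
        0.90249199, -0.21511235]), 'qd': array([ 0.00067505, -0.00129944, -0.00128023, -0.00257421, -0.00069975,
       -0.00226453,  0.00010432]), 'joint_torque': array([ 2.13144363e-04, -5.27556789e+01, -1.26651384e+00, -1.53434801e+01,
       -5.25755296e-02,  6.64749357e-03,  1.64125440e-04]), 'tool_pos': array([0.19694048, 0.59254209, 0.25691216]), 'eef_rot': array([ 8.10944867e-01,  5.85121863e-01, -6.99748755e-04,  5.81234752e-04]), 'contact_force': array([-0.39097718, -1.80978451,  0.7041065 ]), 'moment': array([-0.00269438, -0.05804979, -0.04777313]), 'opening': 1.0036863968138467}
side {'vfov': 48.07164363088235, 'cx': 281.7204713094762, 'cy': 209.73111342988906, 'k1': -0.019226230918174533, 'world_to_cam': array([[-0.99884298, -0.0450944 , -0.01670888,  0.53569301],
       [ 0.01931532, -0.69437747,  0.71935169, -0.05702142],
       [-0.044041  ,  0.71819665,  0.69444507, -1.41118244],
       [ 0.        ,  0.        ,  0.        ,  1.        ]])}
top {'vfov': 44.59839318494922, 'cx': 282.0489948323818, 'cy': 200.06344569873167, 'k1': 0.06464105880793469, 'world_to_cam': array([[ 0.01838104, -0.99973201, -0.01407261,  0.06913458],
       [ 0.98791368,  0.01599349,  0.15417774, -0.53589389],
       [-0.15391135, -0.01673647,  0.98794291, -1.29095984],
       [ 0.        ,  0.        ,  0.        ,  1.        ]])}
wrist {'vfov': 62.90899391781681, 'cx': 282.0236603181378, 'cy': 212.08009312653826, 'k1': -0.0744294229270944, 'world_to_cam': array([[ 0.31414648,  0.94937297, -0.0017191 , -0.62280643],
       [-0.90341201,  0.29838047, -0.3079218 ,  0.04275224],
       [-0.29181969,  0.09828561,  0.95141012, -0.39224359],
       [ 0.        ,  0.        ,  0.        ,  1.        ]])}
```

View pics/side0.png

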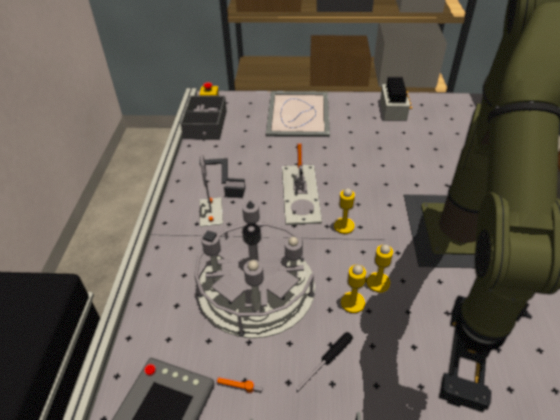

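View pics/top0.png

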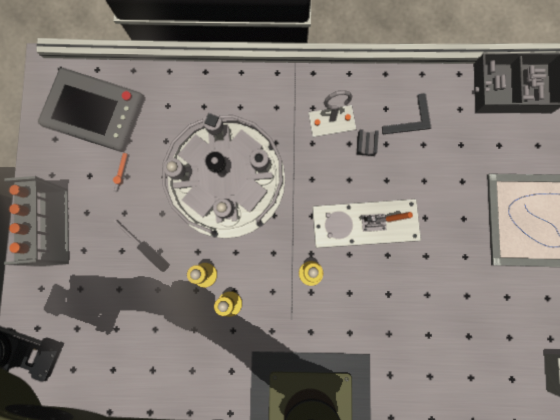

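View pics/wrist0.png

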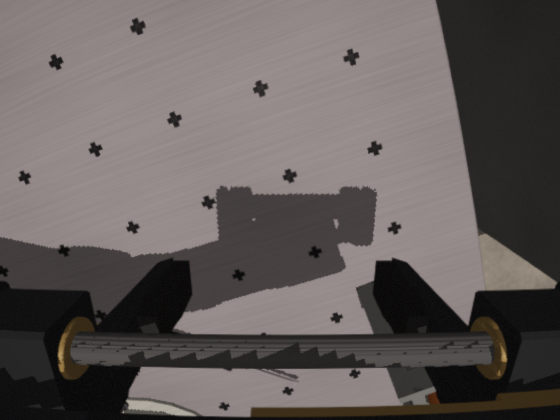

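The top view (up = +x, left = +y) shows the rack at about (222,175) and the fixture at (365,223). Pillars stand at (213,125), (175,168), (260,158) and (222,208), with yellow look-alikes at (200,274), (228,305) and (312,272). Next I'll crop in close to tell them apart.

Run:
```python
import cv2,numpy as np
t=cv2.imread("pics/top0.png")[90:250,145:300]; s=cv2.imread("pics/side0.png")[190:340,180:330]
a=cv2.resize(t,(580,600),interpolation=cv2.INTER_CUBIC);cv2.imwrite("pics/topc.png",a)
cv2.imwrite("pics/sidec.png",cv2.resize(s,(600,600),interpolation=cv2.INTER_CUBIC))
t=cv2.imread("pics/top0.png")[190:260,300:430];cv2.imwrite("pics/fixc.png",cv2.resize(t,(780,420),interpolation=cv2.INTER_CUBIC))
```

```text
(no output)
```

View pics/topc.png

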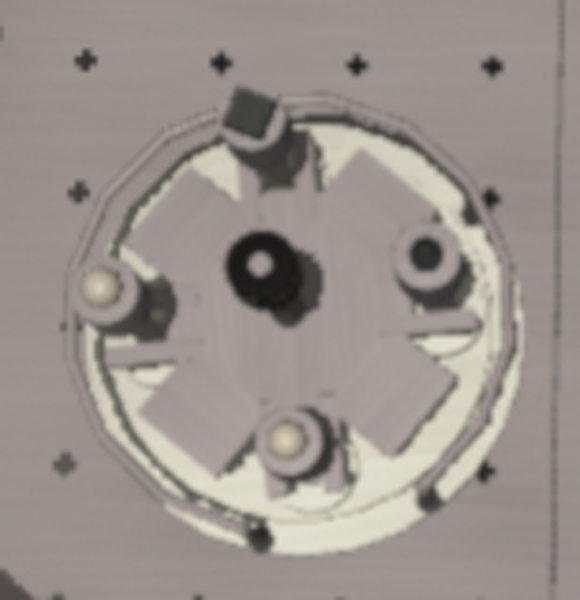

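View pics/sidec.png

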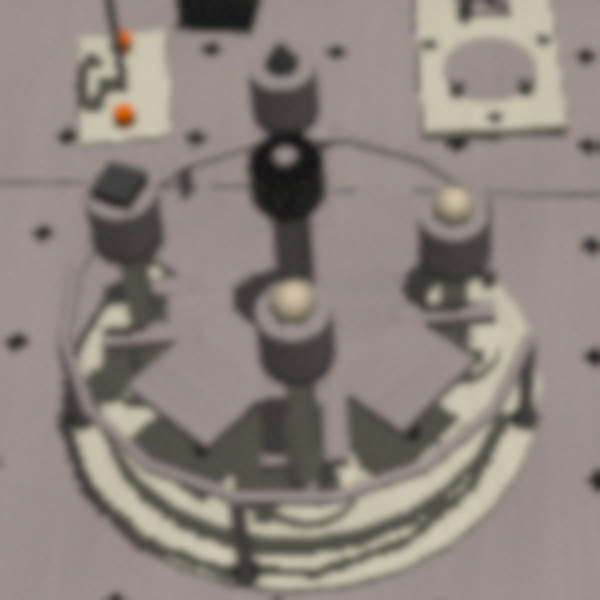

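View pics/fixc.png

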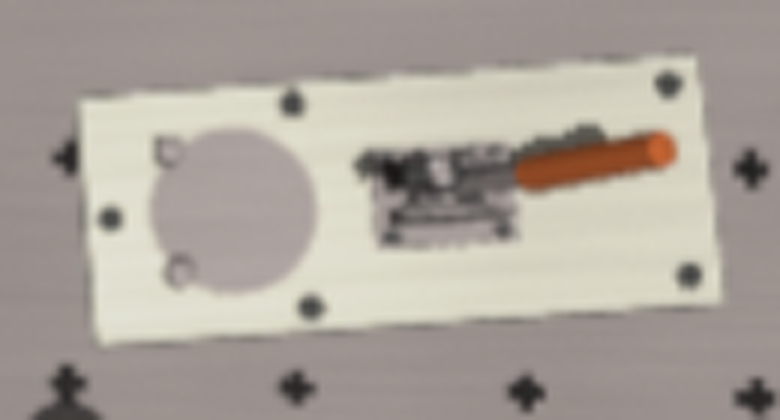

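Two pillars carry white balls: top (175,168) with side (253,268), and top (222,208) with side (293,243). I'll triangulate both to find which is tall, and also measure the knob, hoop, fixture and handle.

```bash
cat > h.py <<'E'
import numpy as np,cv2
from plant import get_state, vision, r
def cam(n):
    m=vision.camera_model(n); f=210/np.tan(np.radians(m['vfov'])/2)
    return m,f
def ray(n,uv,mf=None):
    m,f=mf or cam(n); d=np.array([(uv[0]-m['cx'])/f,(uv[1]-m['cy'])/f]); s=d.copy()
    for _ in range(20): s=d/(1+m['k1']*(s@s))
    W=np.array(m['world_to_cam']);R=W[:3,:3]
    v=R.T@np.array([s[0],-s[1],-1.]); return -R.T@W[:3,3], v/np.linalg.norm(v)
def onz(n,uv,z,mf=None):
    c,v=ray(n,uv,mf); return c+v*(z-c[2])/v[2]
def tri(n1,p1,n2,p2,m1=None,m2=None):
    c1,v1=ray(n1,p1,m1);c2,v2=ray(n2,p2,m2)
    t=np.linalg.lstsq(np.c_[v1,-v2],c2-c1,rcond=None)[0]
    a,b=c1+v1*t[0],c2+v2*t[1]; return (a+b)/2,np.linalg.norm(a-b)
def proj(n,P,mf=None):
    m,f=mf or cam(n);W=np.array(m['world_to_cam']);p=W[:3,:3]@P+W[:3,3]
    s=np.array([p[0],-p[1]])/-p[2];s=s*(1+m['k1']*(s@s));return s*f+[m['cx'],m['cy']]
E
python3 - <<'E'
from h import *
np.set_printoptions(precision=4,suppress=True)
T=cv2.imread("pics/top0.png");S=cv2.imread("pics/side0.png")
tc=lambda x,y:(145+x*155/580-.37,90+y*160/600-.37)
sc=lambda x,y:(180+x/4-.37,190+y/4-.37)
for k,a,b in [("ballL",tc(100,287),sc(292,299)),("ballF",tc(287,438),sc(454,203)),("knobtop",tc(260,263),sc(286,154)),("block",tc(249,112),sc(119,183)),("cone",tc(426,254),sc(283,58))]:
    print(k,tri("top",a,"side",b))
# posts of opening at z ~ .089 (top)
for p in [(262,535),(430,498)]: print("post",onz("top",tc(*p),.093))
# orange
for n,I,roi in (("top",T,(200,240,370,430)),("side",S,(140,175,285,315))):
    h=cv2.cvtColor(I,cv2.COLOR_BGR2HSV);m=cv2.inRange(h,(3,150,90),(20,255,255))
    q=np.zeros_like(m);q[roi[0]:roi[1],roi[2]:roi[3]]=m[roi[0]:roi[1],roi[2]:roi[3]]
    ys,xs=np.nonzero(q);print(n,xs.min(),xs.max(),ys.min(),ys.max(),xs.mean(),ys.mean())
# plate corners
fc=lambda x,y:(300+x/6-.42,190+y/6-.42)
for p in [(80,98),(98,343),(721,302),(697,58)]: print("corner",onz("top",fc(*p),.012)[:2])
print("disc hole centre",onz("top",fc(234,210),.012)); 
for p in [(170,151),(181,272)]: print("pin",onz("top",fc(*p),.03))
E
```

```text
ballL (array([0.5827, 0.3303, 0.2126]), np.float64(0.00045775074453739825))
ballF (array([0.4962, 0.2183, 0.1721]), np.float64(0.001442935062966199))
knobtop (array([0.5953, 0.2311, 0.226 ]), np.float64(0.0013704244363575062))
block (array([0.6946, 0.2437, 0.2112]), np.float64(0.0009218328368342301))
cone (array([0.6068, 0.1316, 0.2099]), np.float64(0.00037118046557697306))
post [0.4431 0.2432 0.093 ]
post [0.4695 0.1325 0.093 ]
top 386 411 213 220 398.4672131147541 216.4344262295082
side 297 301 144 165 299.2345679012346 154.65432098765433
corner [ 0.5249 -0.0033]
corner [ 0.4169 -0.0121]
corner [ 0.4399 -0.2821]
corner [ 0.5472 -0.2743]
disc hole centre [ 0.4763 -0.0713  0.012 ]
pin [ 0.4996 -0.0418  0.03  ]
pin [ 0.447  -0.0468  0.03  ]
```

The left pillar (top (175,168)) has its ball at z≈0.21, so it is the tall one I want. The front pillar's ball is at 0.172, so that is the short one. Next I'll locate the yellow pillars, the handle and the bystanders, and write a move helper.

```bash
cat >> h.py <<'E'
from scipy.spatial.transform import Rotation as Ro
np.set_printoptions(precision=4,suppress=True)
def Rdown(yaw):
    c,s=np.cos(np.radians(yaw)),np.sin(np.radians(yaw))
    return np.array([[c,s,0],[s,-c,0],[0,0,-1.]])
def st():
    s=get_state();R=Ro.from_quat(s['eef_rot']).as_matrix()
    print("t %.2f"%s['clock'],"p",s['tool_pos'],"yaw %.2f"%np.degrees(np.arctan2(R[1,0],R[0,0])),"tilt %.2f"%np.degrees(np.arccos(-R[2,2])),"F",s['contact_force'],"open %.3f"%s['opening'],"q",s['q'][[0,5,6]])
    return s,R
def rows(targets):
    """targets: list of (x,y,z,yaw) world"""
    s,R=st()
    for t in targets:
        d=R.T@(np.array(t[:3])-s['tool_pos'])/.3
        w=Ro.from_matrix(R.T@Rdown(t[3])).as_rotvec()/np.pi
        print([round(float(v),4) for v in np.r_[d,w]], "%.0fmm %.1fdeg"%(np.linalg.norm(d)*300,np.linalg.norm(w)*180))
AX=np.array([.595,.231]); NEST=np.array([.476,-.071]); FX=np.array([.083,-.9966])
E
python3 - <<'E'
from h import *
print("handle end",tri("top",(410,214.5),"side",(299.3,145.5)))
fx=lambda P:((P[:2]-NEST)@FX*1e3,(P[:2]-NEST)@np.array([.9966,.083])*1e3)
print(fx(tri("top",(410,214.5),"side",(299.3,145.5))[0]))
print("sleeve base",tri("top",(387,219.5),"side",(299.3,164.5)))
for k,a,b in [("y1",(196,276),(383,250)),("y2",(224,307),(384,249)),("y1b",(196,276),(357,270)),("y3",(313,272),(348,193))]:
    P,e=tri("top",a,"side",b);print(k,P,e)
# path to rack: yaw -29
rows([(.30,.46,.30,31.6),(.42,.36,.30,0),(.595,.231,.30,-29)])
rows([(.22,.57,.27,62),(.26,.53,.29,52),(.30,.49,.30,42),(.345,.45,.30,32),(.39,.41,.30,22)])
E
```

```text
handle end (array([ 0.4895, -0.2307,  0.1299]), np.float64(0.002693433133514917))
(np.float64(160.31045825050654), np.float64(0.1800300373855941))
sleeve base (array([ 0.4849, -0.184 ,  0.0888]), np.float64(0.004239682468284413))
y1 [0.311  0.2692 0.2068] 0.048993048384591516
y2 [0.2663 0.2076 0.1354] 0.002942078386500872
y1b [0.3376 0.2765 0.1347] 0.00467209094781521
y3 [0.3479 0.0008 0.1368] 0.0029951496119239533
t 0.15 p [0.197  0.5927 0.2571] yaw 71.62 tilt 0.08 F [ 0.1314 -0.3615 -0.9896] open 0.997 q [-1.2162  0.9025 -0.2151]
[-0.3117, 0.4654, -0.1424, 0.0002, 0.0004, 0.2223] 173mm 40.0deg
[-0.5019, 0.9501, -0.1421, 0.0003, 0.0004, 0.3979] 325mm 71.6deg
[-0.726, 1.6393, -0.1418, 0.0004, 0.0003, 0.559] 540mm 100.6deg
t 0.15 p [0.197  0.5927 0.2571] yaw 71.62 tilt 0.08 F [ 0.1314 -0.3615 -0.9896] open 0.997 q [-1.2162  0.9025 -0.2151]
[-0.0476, 0.0968, -0.0428, 0.0001, 0.0004, 0.0535] 35mm 9.6deg
[-0.1322, 0.2653, -0.1094, 0.0001, 0.0004, 0.109] 95mm 19.6deg
[-0.2168, 0.4339, -0.1426, 0.0001, 0.0004, 0.1646] 152mm 29.6deg
[-0.296, 0.6183, -0.1425, 0.0002, 0.0004, 0.2201] 210mm 39.6deg
[-0.3752, 0.8027, -0.1423, 0.0002, 0.0004, 0.2757] 269mm 49.6deg
```

Emit:
play_rows --deltas '[[[-1,-0.048,0.097,-0.043,0,0,0.054],[-1,-0.132,0.265,-0.11,0,0,0.109],[-1,-0.217,0.434,-0.143,0,0,0.165],[-1,-0.296,0.618,-0.143,0,0,0.22],[-1,-0.375,0.803,-0.143,0,0,0.276]]]'

```text
clock: 0.78
tool_pos: [0.3912, 0.4087, 0.3004]
eef_rot: [0.982, 0.188, -0.0, 0.0]
contact_force: [-0.6, -0.4, -0.2]
opening: 1.003
```

Run:
```python
from h import *
rows([(.44,.365,.30,12),(.485,.325,.30,2),(.535,.28,.30,-9),(.57,.253,.30,-19),(.595,.231,.30,-29)])
```

```text
t 0.78 p [0.3912 0.4087 0.3004] yaw 21.64 tilt 0.06 F [-0.557  -0.3759 -0.2099] open 1.003 q [-0.9089  0.8854 -0.4893]
[0.0974, 0.1953, 0.0013, 0.0003, 0.0002, 0.0536] 65mm 9.6deg
[0.1877, 0.3745, 0.0014, 0.0003, 0.0001, 0.1091] 126mm 19.6deg
[0.2873, 0.5754, 0.0015, 0.0003, 0.0001, 0.1702] 193mm 30.6deg
[0.3625, 0.7021, 0.0016, 0.0003, 0.0001, 0.2258] 237mm 40.6deg
[0.4129, 0.801, 0.0016, 0.0003, 0.0, 0.2813] 270mm 50.6deg
```

Emit:
play_rows --deltas '[[[-1,0.097,0.19,0,0,0,0.054],[-1,0.188,0.374,0,0,0,0.109],[-1,0.287,0.575,0,0,0,0.17],[-1,0.362,0.702,0,0,0,0.226],[-1,0.413,0.801,0,0,0,0.281]]]'

```text
clock: 1.4
tool_pos: [0.5968, 0.2283, 0.3002]
eef_rot: [0.967, -0.254, 0.0, 0.001]
contact_force: [-0.1, 0.2, -0.0]
opening: 0.998
```

Run:
```python
from h import *
st()
mf=cam("wrist");I=vision.snapshot("wrist");cv2.imwrite("pics/w1.png",I[:,:,::-1])
print(proj("wrist",np.array([.595,.231,.225]),mf))
rows([(.595,.231,.26,-29),(.595,.231,.21,-29)])
```

```text
t 1.40 p [0.5968 0.2283 0.3002] yaw -29.43 tilt 0.13 F [-0.1422  0.1819 -0.0471] open 0.998 q [-0.5871  1.0112 -0.771 ]
[277.9822 228.8013]
t 1.45 p [0.5998 0.2242 0.3002] yaw -30.00 tilt 0.38 F [ 3.0109 -2.3391  0.829 ] open 0.999 q [-0.5844  1.0106 -0.7743]
[-0.0259, -0.012, 0.1339, 0.001, -0.0019, -0.0056] 41mm 1.1deg
[-0.0269, -0.0125, 0.3006, 0.001, -0.0019, -0.0056] 91mm 1.1deg
```

View pics/w1.png

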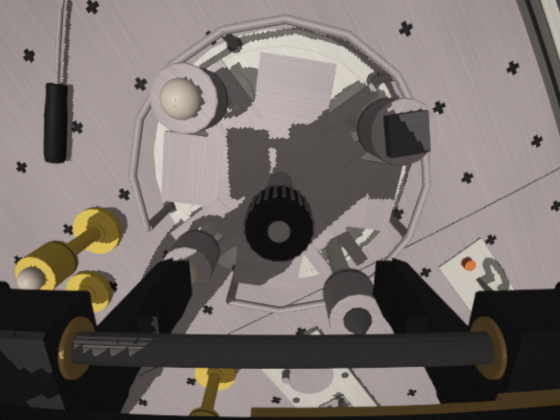

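The wrist view shows the knob at (279,231), within 2 px of where I predicted. The wanted ball is at (182,98), and the hoop opening spans (150,225) to (235,300).

Emit:
play_rows --deltas '[[[-1,-0.026,-0.012,0.05,0,0,-0.006],[-1,-0.026,-0.012,0.15,0,0,-0.006],[-1,-0.026,-0.012,0.24,0,0,-0.006],[-1,-0.026,-0.012,0.3,0,0,-0.006],[-1,-0.026,-0.012,0.3,0,0,-0.006]]]'

```text
clock: 2.08
tool_pos: [0.5938, 0.2307, 0.2085]
eef_rot: [0.968, -0.249, 0.001, 0.003]
contact_force: [-0.1, -0.1, 0.4]
opening: 1.004
```

Run:
```python
from h import *
rows([(.595,.231,.21,-29)])
```

```text
t 2.08 p [0.5938 0.2307 0.2085] yaw -28.87 tilt 0.40 F [-0.0987 -0.0603  0.356 ] open 1.004 q [-0.5775  0.8105 -0.7447]
[0.0031, -0.0028, -0.005, 0.002, -0.001, 0.0007] 2mm 0.4deg
```

Closing on the knob.

Emit:
play_rows --deltas '[[[1,0.003,-0.003,-0.005,0.002,-0.001,0],[1,0.003,-0.003,-0.005,0.002,-0.001,0],[1,0.003,-0.003,-0.005,0.002,-0.001,0],[1,0.003,-0.003,-0.005,0.002,-0.001,0],[1,0.003,-0.003,-0.005,0.002,-0.001,0]]]' --force 30

```text
clock: 2.7
tool_pos: [0.5958, 0.2307, 0.2103]
eef_rot: [0.968, -0.249, 0.001, -0.0]
contact_force: [1.7, -1.1, -0.2]
opening: 0.491
```

Run:
```python
from h import *
rows([(.595,.231,.21,-29),(.595,.231,.21,-4)])
```

```text
t 2.70 p [0.5958 0.2307 0.2103] yaw -28.89 tilt 0.11 F [ 1.7457 -1.1018 -0.1597] open 0.491 q [-0.5716  0.8111 -0.7399]
[-0.0028, 0.0005, 0.001, -0.0003, -0.0006, 0.0006] 1mm 0.2deg
[-0.0028, 0.0005, 0.001, -0.0001, -0.0006, -0.1383] 1mm 24.9deg
```

Emit:
play_rows --deltas '[[[1,0,0,0,0,0,-0.015],[1,0,0,0,0,0,-0.04],[1,0,0,0,0,0,-0.07],[1,0,0,0,0,0,-0.105],[1,0,0,0,0,0,-0.14]]]'

```text
clock: 3.32
tool_pos: [0.596, 0.2307, 0.2103]
eef_rot: [1.0, -0.03, 0.001, -0.0]
contact_force: [1.2, 0.2, -1.3]
opening: 0.494
```

Emit:
play_rows --deltas '[[[1,0,0,0,0,0,-0.035],[1,0,0,0,0,0,-0.07],[1,0,0,0,0,0,-0.105],[1,0,0,0,0,0,-0.14],[1,0,0,0,0,0,-0.175]]]'

```text
clock: 3.95
tool_pos: [0.5961, 0.2307, 0.2103]
eef_rot: [0.969, 0.245, 0.001, 0.0]
contact_force: [0.5, 0.5, -0.8]
opening: 0.492
```

Run:
```python
from h import *
cv2.imwrite("pics/t2.png",cv2.resize(vision.snapshot("top")[90:250,145:300,::-1],(580,600)))
rows([(.595,.231,.21,40)])
```

```text
t 4.00 p [0.5962 0.2307 0.2103] yaw 28.65 tilt 0.15 F [ 2.4811  0.5768 -0.6489] open 0.490 q [-0.4155  0.8083  0.0162]
[-0.003, -0.0026, 0.001, 0.0004, -0.0007, -0.063] 1mm 11.3deg
```

View pics/t2.png

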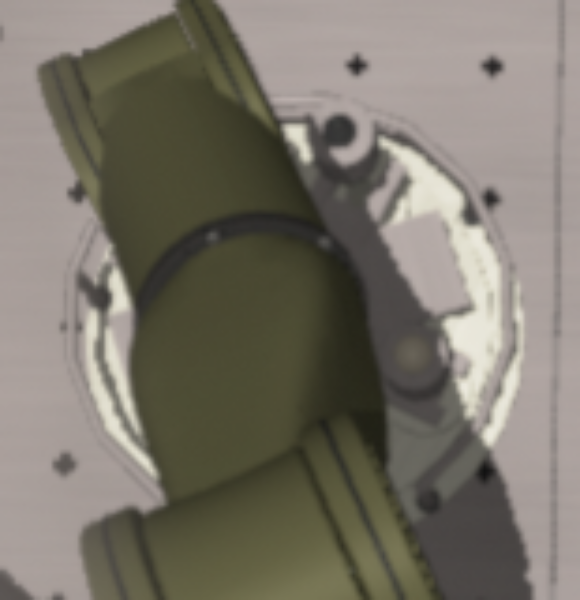

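The top view shows the rack has followed the knob through about 57°, and the cone is now at crop (340,130). About 42.7° is left to turn.

Emit:
play_rows --deltas '[[[1,0,0,0,0,0,-0.025],[1,0,0,0,0,0,-0.055],[1,0,0,0,0,0,-0.085],[1,0,0,0,0,0,-0.115],[1,0,0,0,0,0,-0.145]]]'

```text
clock: 4.62
tool_pos: [0.5963, 0.2309, 0.2103]
eef_rot: [0.887, 0.461, 0.001, 0.001]
contact_force: [0.8, 0.0, -0.9]
opening: 0.493
```

Run:
```python
from h import *
rows([(.5955,.2307,.21,71.3)])
```

```text
t 4.62 p [0.5963 0.2309 0.2103] yaw 54.91 tilt 0.16 F [ 0.8411  0.0034 -0.944 ] open 0.493 q [-0.3442  0.8233  0.366 ]
[-0.0019, -0.0017, 0.001, 0.0008, -0.0005, -0.0911] 1mm 16.4deg
```

Emit:
play_rows --deltas '[[[1,0,0,0,0,0,-0.03],[1,0,0,0,0,0,-0.06],[1,0,0,0,0,0,-0.08],[1,0,0,0,0,0,-0.091],[1,0,0,0,0,0,-0.091]]]'

```text
clock: 5.25
tool_pos: [0.5963, 0.2309, 0.2103]
eef_rot: [0.813, 0.583, 0.001, 0.001]
contact_force: [0.7, 0.2, -0.9]
opening: 0.49
```

Emit:
play_rows --deltas '[[[0.2,0,0,0,0,0,0],[-0.4,0,0,0,0,0,0],[-1,0,0,0,0,0,0],[-1,0,0,-0.05,0,0,0],[-1,0,0,-0.15,0,0,0]]]'

```text
clock: 5.88
tool_pos: [0.5955, 0.2306, 0.2556]
eef_rot: [0.813, 0.583, 0.0, 0.0]
contact_force: [0.9, 0.2, 0.2]
opening: 0.922
```

Run:
```python
from h import *
rows([(.5955,.2307,.30,72)])
```

```text
t 5.88 p [0.5955 0.2306 0.2556] yaw 71.30 tilt 0.06 F [0.9254 0.2272 0.1801] open 0.922 q [-0.2936  0.9353  0.6057]
[0.0002, -0.0, -0.1481, 0.0003, 0.0001, -0.0039] 44mm 0.7deg
```

Run:
```python
from h import *
rows([(.59,.228,.285,71),(.56,.22,.30,71),(.52,.208,.30,71),(.4995,.2014,.30,71)])
```

```text
t 5.88 p [0.5955 0.2306 0.2556] yaw 71.30 tilt 0.06 F [0.9254 0.2272 0.1801] open 0.922 q [-0.2936  0.9353  0.6057]
[-0.0142, -0.0146, -0.0981, 0.0003, 0.0001, 0.0017] 30mm 0.3deg
[-0.0715, -0.1007, -0.1481, 0.0003, 0.0001, 0.0017] 58mm 0.3deg
[-0.1522, -0.2142, -0.1482, 0.0003, 0.0001, 0.0017] 90mm 0.3deg
[-0.1949, -0.2718, -0.1482, 0.0003, 0.0001, 0.0017] 110mm 0.3deg
```

Emit:
play_rows --deltas '[[[-1,-0.014,-0.015,-0.1,0,0,0],[-1,-0.07,-0.1,-0.148,0,0,0],[-1,-0.15,-0.21,-0.148,0,0,0],[-1,-0.195,-0.272,-0.148,0,0,0],[-1,-0.195,-0.272,-0.148,0,0,0]]]'

```text
clock: 6.5
tool_pos: [0.4985, 0.2011, 0.3013]
eef_rot: [0.812, 0.583, 0.0, 0.001]
contact_force: [1.0, 0.9, 1.0]
opening: 0.999
```

Run:
```python
from h import *
st()
mf=cam("wrist");I=vision.snapshot("wrist");cv2.imwrite("pics/w3.png",I[:,:,::-1])
import pickle;pickle.dump(mf,open("w3.pkl","wb"))
print(proj("wrist",np.array([.4995,.2014,.21]),mf))
cv2.imwrite("pics/s3.png",vision.snapshot("side")[:,:,::-1])
```

```text
t 6.50 p [0.4985 0.2011 0.3013] yaw 71.34 tilt 0.10 F [0.9613 0.9422 0.9563] open 0.999 q [-0.2807  0.8715  0.5733]
[284.7371 226.8168]
```

View pics/w3.png

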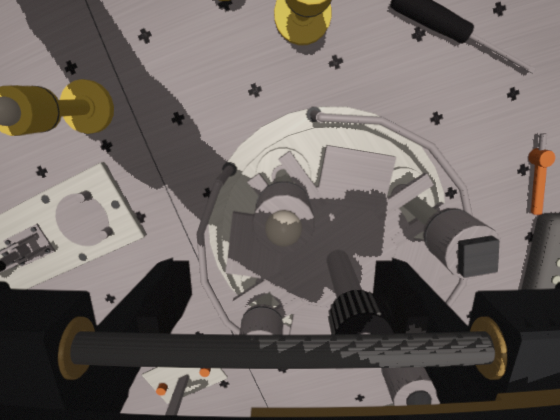

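View pics/s3.png

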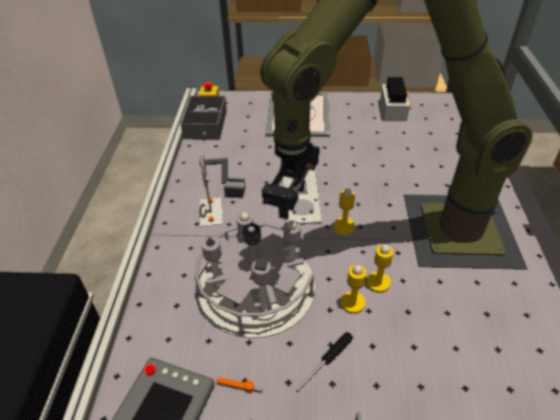

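The wanted pillar's ball is at wrist pixel (285,229), as predicted. The opening posts are at about (314,115) and (230,168). I'll refine both.

Run:
```python
from h import *
import pickle;mf=pickle.load(open("w3.pkl","rb"))
P=onz("w",(285,229),.21,mf);print("ball",P)
a=onz("w",(314,113),.093,mf);b=onz("w",(230,167),.093,mf);print(a,b)
m=(a+b)/2;print(m,np.degrees(np.arctan2(*(m[:2]-AX)[::-1])),np.degrees(np.arctan2(*(P[:2]-AX)[::-1])),np.linalg.norm(P[:2]-AX))
# nest from wrist
for p in [(82,220),(85,196),(64,244)]: print(onz("w",p,.012 if p[0]==82 else .03,mf))
rows([(P[0],P[1],.26,71.3),(P[0],P[1],.19,71.3)])
```

```text
ball [0.5011 0.2011 0.21  ]
[0.441  0.2511 0.093 ] [0.464  0.1569 0.093 ]
[0.4525 0.204  0.093 ] -169.27645005650152 -162.32453845733676 0.09858726317291962
[ 0.4759 -0.0722  0.012 ]
[ 0.4468 -0.0401  0.03  ]
[ 0.4951 -0.0996  0.03  ]
t 6.60 p [0.5005 0.2018 0.3009] yaw 71.29 tilt 0.17 F [ 0.5608 -0.5686  0.9077] open 0.997 q [-0.2808  0.871   0.5734]
[-0.0019, 0.0022, 0.1363, 0.0009, -0.0004, -0.0001] 41mm 0.2deg
[-0.0022, 0.0016, 0.3696, 0.0009, -0.0004, -0.0001] 111mm 0.2deg
```

Run:
```python
from h import *
import pickle;mf=pickle.load(open("w3.pkl","rb"))
I=cv2.imread("pics/w3.png")
for k in (-162.8,-166,-169.3):
  a=np.radians(k);u=np.array([np.cos(a),np.sin(a)])
  print(k,proj("w",np.r_[AX+.15*u,.089],mf))
for d in (-24,24):
  a=np.radians(-162.8+d);print(d,proj("w",np.r_[AX+.15*np.array([np.cos(a),np.sin(a)]),.089],mf))
cv2.imwrite("pics/w3c.png",cv2.resize(I[90:260,180:400],(780,603),interpolation=cv2.INTER_CUBIC)[:600])
```

```text
-162.8 [254.228  144.9841]
-166 [261.1856 140.1365]
-169.3 [268.6973 135.531 ]
-24 [312.8783 118.75  ]
24 [214.4928 190.5621]
```

View pics/w3c.png

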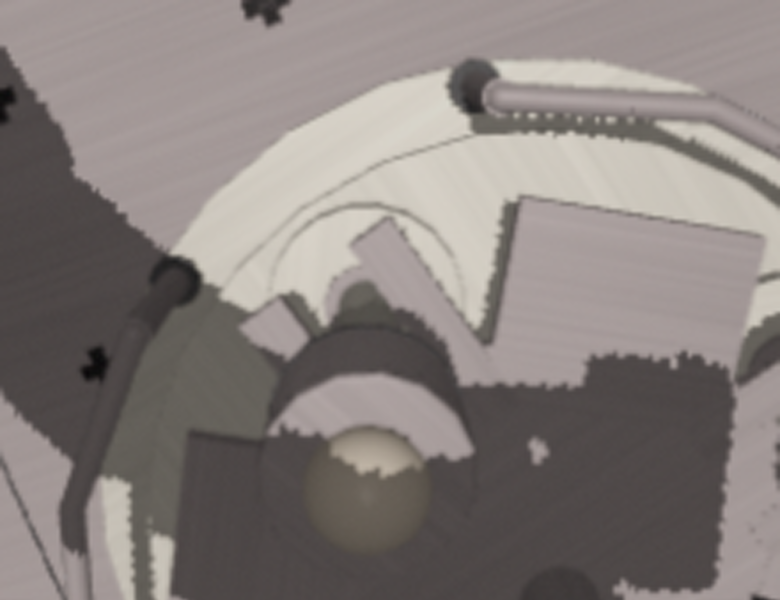

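Run:
```python
from h import *
import pickle;mf=pickle.load(open("w3.pkl","rb"))
a=onz("w",(317.6,116.8),.089,mf);b=onz("w",(219.5,179.7),.089,mf);m=(a+b)/2-np.r_[AX,0]
print(a,b,np.linalg.norm(a-b),np.degrees(np.arctan2(m[1],m[0])),np.linalg.norm(a[:2]-AX),np.linalg.norm(b[:2]-AX))
```

```text
[0.4457 0.2536 0.089 ] [0.4732 0.1413 0.089 ] 0.11563462042981734 -166.09907088632886 0.1509661636306496 0.1512561898745148
```

The bar ends are 116 mm apart and the opening centre is at about -166°, while the pillar's slot is at -162.3°. That is within tolerance, so I'll descend on the head.

Emit:
play_rows --deltas '[[[-1,-0.001,0.002,0.08,0,0,0],[-1,-0.001,0.002,0.17,0,0,0],[-1,-0.001,0.002,0.26,0,0,0],[-1,-0.001,0.002,0.33,0,0,0],[-1,-0.001,0.002,0.367,0,0,0]]]'

```text
clock: 7.22
tool_pos: [0.5021, 0.2016, 0.1896]
eef_rot: [0.813, 0.583, 0.001, 0.001]
contact_force: [0.7, -0.6, -0.1]
opening: 0.999
```

Run:
```python
from h import *
rows([(.5008,.2013,.19,71.3)])
mf=cam("wrist");I=vision.snapshot("wrist");cv2.imwrite("pics/w4.png",I[:,:,::-1])
print(proj("w",np.array([.5008,.2013,.21]),mf))
```

```text
t 7.22 p [0.5021 0.2016 0.1896] yaw 71.27 tilt 0.15 F [ 0.7354 -0.62   -0.1172] open 0.999 q [-0.3185  0.6025  0.5046]
[-0.0023, -0.0037, -0.0012, 0.0008, -0.0003, -0.0002] 1mm 0.2deg
[283.4796 326.3671]
```

View pics/w4.png

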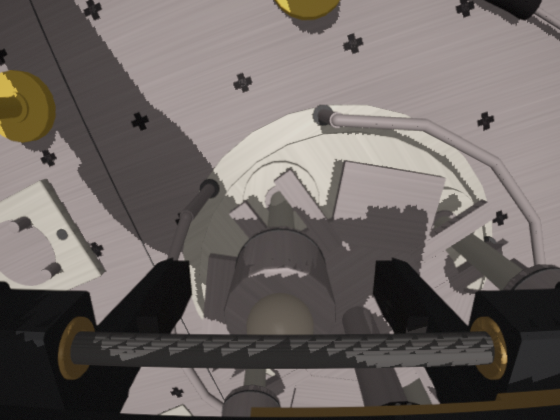

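The head is centred between the fingers, with the ball at (281,325). Closing.

Emit:
play_rows --deltas '[[[-0.5,-0.002,-0.003,0,0,0,0],[-0.2,-0.002,-0.003,0,0,0,0],[0,-0.002,-0.003,0,0,0,0],[0.5,-0.002,-0.003,0,0,0,0],[1,-0.002,-0.003,0,0,0,0]]]' --force 40

```text
clock: 7.9
tool_pos: [0.5006, 0.2012, 0.1892]
eef_rot: [0.813, 0.583, 0.001, 0.001]
contact_force: [-0.1, -0.1, 1.9]
opening: 0.49
```

Emit:
play_rows --deltas '[[[1,0,0,0,0,0,0],[1,0,0,0,0,0,0],[1,0,0,-0.003,0,0,0],[1,0,0,-0.007,0,0,0],[1,0,0,-0.012,0,0,0]]]'

```text
clock: 8.52
tool_pos: [0.5002, 0.201, 0.1924]
eef_rot: [0.813, 0.583, 0.0, 0.0]
contact_force: [-0.4, -0.1, -5.9]
opening: 0.49
```

Run:
```python
from h import *
s,R=st()
u=np.array([np.cos(np.radians(-163)),np.sin(np.radians(-163))])
o=s['tool_pos']
rows([(*(o[:2]+u*d),o[2]+.001,71.3) for d in (.008,.022,.04,.058,.076,.09)])
```

```text
t 8.53 p [0.5002 0.201  0.1924] yaw 71.27 tilt 0.05 F [-0.4335 -0.1384 -5.942 ] open 0.490 q [-0.3173  0.6085  0.5058]
t 8.53 p [0.5002 0.201  0.1924] yaw 71.27 tilt 0.05 F [-0.4335 -0.1384 -5.942 ] open 0.490 q [-0.3173  0.6085  0.5058]
[-0.0156, -0.0216, -0.0033, 0.0003, 0.0001, -0.0001] 8mm 0.1deg
[-0.0428, -0.0595, -0.0034, 0.0003, 0.0001, -0.0001] 22mm 0.1deg
[-0.0779, -0.1082, -0.0034, 0.0003, 0.0001, -0.0001] 40mm 0.1deg
[-0.1129, -0.1569, -0.0034, 0.0003, 0.0001, -0.0001] 58mm 0.1deg
[-0.1479, -0.2057, -0.0035, 0.0003, 0.0001, -0.0001] 76mm 0.1deg
[-0.1752, -0.2435, -0.0035, 0.0003, 0.0001, -0.0001] 90mm 0.1deg
```

Its full weight (5.9 N) is on the gripper, and the foot is 3 mm up. Drawing it out slowly.

Emit:
play_rows --deltas '[[[1,-0.01,-0.014,-0.003,0,0,0],[1,-0.033,-0.046,-0.003,0,0,0],[1,-0.06,-0.083,-0.003,0,0,0],[1,-0.088,-0.122,-0.003,0,0,0],[1,-0.115,-0.16,-0.003,0,0,0]]]'

```text
clock: 9.15
tool_pos: [0.4422, 0.1832, 0.1934]
eef_rot: [0.813, 0.583, -0.0, 0.0]
contact_force: [0.2, -0.2, -5.9]
opening: 0.488
```

Run:
```python
from h import *
s,R=st()
u=np.array([np.cos(np.radians(-163)),np.sin(np.radians(-163))])
print(np.linalg.norm(s['tool_pos'][:2]-AX))
rows([(*(AX+u*d),s['tool_pos'][2]+.001,71.3) for d in (.17,.18,.185)])
```

```text
t 9.15 p [0.4422 0.1832 0.1934] yaw 71.28 tilt 0.06 F [ 0.2207 -0.1797 -5.9144] open 0.488 q [-0.341   0.4964  0.4587]
0.16006917651602254
t 9.15 p [0.4422 0.1832 0.1934] yaw 71.28 tilt 0.06 F [ 0.2207 -0.1797 -5.9144] open 0.488 q [-0.341   0.4964  0.4587]
[-0.0164, -0.029, -0.0033, 0.0001, 0.0003, -0.0001] 10mm 0.1deg
[-0.0359, -0.056, -0.0033, 0.0001, 0.0003, -0.0001] 20mm 0.1deg
[-0.0456, -0.0696, -0.0033, 0.0001, 0.0003, -0.0001] 25mm 0.1deg
```

Emit:
play_rows --deltas '[[[1,-0.025,-0.038,-0.003,0,0,0],[1,-0.04,-0.063,-0.01,0,0,0],[1,-0.046,-0.07,-0.03,0,0,0],[1,-0.046,-0.07,-0.06,0,0,0],[1,-0.046,-0.07,-0.08,0,0,0]]]'

```text
clock: 9.78
tool_pos: [0.4187, 0.1773, 0.2183]
eef_rot: [0.813, 0.583, 0.001, 0.0]
contact_force: [0.4, -0.4, -5.6]
opening: 0.491
```

Run:
```python
from h import *
s,R=st()
e=NEST+FX*.010;o=s['tool_pos'][:2];z=.217
print(e)
rows([(*(o+(e-o)*f),z,71.3+(4.7-71.3)*f) for f in (.02,.06,.11,.17,.23)])
```

```text
t 9.78 p [0.4187 0.1773 0.2183] yaw 71.27 tilt 0.10 F [ 0.3952 -0.3872 -5.6498] open 0.491 q [-0.3375  0.5184  0.4577]
[ 0.4768 -0.081 ]
t 9.78 p [0.4187 0.1773 0.2183] yaw 71.27 tilt 0.10 F [ 0.3952 -0.3872 -5.6498] open 0.491 q [-0.3375  0.5184  0.4577]
[-0.0151, 0.0092, 0.0042, 0.0005, -0.0002, 0.0072] 5mm 1.3deg
[-0.0452, 0.0276, 0.0043, 0.0005, -0.0002, 0.022] 16mm 4.0deg
[-0.0828, 0.0506, 0.0043, 0.0005, -0.0002, 0.0405] 29mm 7.3deg
[-0.128, 0.0782, 0.0043, 0.0005, -0.0002, 0.0627] 45mm 11.3deg
[-0.1732, 0.1058, 0.0043, 0.0005, -0.0003, 0.0849] 61mm 15.3deg
```

Emit:
play_rows --deltas '[[[1,-0.015,0.009,0,0,0,0.007],[1,-0.045,0.028,0,0,0,0.022],[1,-0.083,0.051,0,0,0,0.04],[1,-0.128,0.078,0,0,0,0.062],[1,-0.173,0.106,0,0,0,0.085]]]'

```text
clock: 10.4
tool_pos: [0.4324, 0.1164, 0.2182]
eef_rot: [0.884, 0.467, 0.001, 0.001]
contact_force: [-0.0, 0.2, -5.8]
opening: 0.491
```

Run:
```python
from h import *
s,R=st()
e=NEST+FX*.010;o=s['tool_pos'][:2];z=.218
print(np.linalg.norm(e-o))
rows([(*(o+(e-o)*f),z,56+(4.7-56)*f) for f in (.08,.16,.24,.32,.4)])
```

```text
t 10.40 p [0.4324 0.1164 0.2182] yaw 55.64 tilt 0.08 F [-0.0028  0.1907 -5.8393] open 0.491 q [-0.2443  0.4947  0.3883]
0.20226822401189853
t 10.40 p [0.4324 0.1164 0.2182] yaw 55.64 tilt 0.08 F [-0.0028  0.1907 -5.8393] open 0.491 q [-0.2443  0.4947  0.3883]
[-0.0367, 0.0395, 0.0006, 0.0004, -0.0002, 0.0208] 16mm 3.7deg
[-0.0735, 0.079, 0.0007, 0.0004, -0.0002, 0.0436] 32mm 7.8deg
[-0.1102, 0.1185, 0.0007, 0.0004, -0.0002, 0.0664] 49mm 12.0deg
[-0.147, 0.1579, 0.0007, 0.0004, -0.0002, 0.0892] 65mm 16.1deg
[-0.1837, 0.1974, 0.0008, 0.0004, -0.0002, 0.112] 81mm 20.2deg
```

Emit:
play_rows --deltas '[[[1,-0.037,0.04,0,0,0,0.021],[1,-0.074,0.079,0,0,0,0.043],[1,-0.11,0.118,0,0,0,0.066],[1,-0.147,0.158,0,0,0,0.089],[1,-0.184,0.197,0,0,0,0.112]]]'

```text
clock: 11.02
tool_pos: [0.4503, 0.0364, 0.2182]
eef_rot: [0.953, 0.302, 0.001, 0.0]
contact_force: [1.0, 0.5, -5.9]
opening: 0.489
```

Run:
```python
from h import *
s,R=st()
e=NEST+FX*.010;o=s['tool_pos'][:2];z=.218
print(np.linalg.norm(e-o))
rows([(*(o+(e-o)*f),z,35+(4.7-35)*f) for f in (.14,.28,.42,.56,.68)])
```

```text
t 11.03 p [0.4503 0.0364 0.2182] yaw 35.21 tilt 0.09 F [ 1.0144  0.4792 -5.932 ] open 0.489 q [-0.115   0.4903  0.309 ]
0.12034321343455577
t 11.03 p [0.4503 0.0364 0.2182] yaw 35.21 tilt 0.09 F [ 1.0144  0.4792 -5.932 ] open 0.489 q [-0.115   0.4903  0.309 ]
[-0.0214, 0.0519, 0.0009, 0.0004, -0.0003, 0.0247] 17mm 4.5deg
[-0.0429, 0.1038, 0.0009, 0.0004, -0.0003, 0.0483] 34mm 8.7deg
[-0.0643, 0.1557, 0.001, 0.0003, -0.0004, 0.0719] 51mm 12.9deg
[-0.0858, 0.2076, 0.001, 0.0003, -0.0004, 0.0954] 67mm 17.2deg
[-0.1042, 0.2521, 0.001, 0.0003, -0.0004, 0.1156] 82mm 20.8deg
```

Emit:
play_rows --deltas '[[[1,-0.021,0.052,0,0,0,0.025],[1,-0.043,0.104,0,0,0,0.048],[1,-0.064,0.156,0,0,0,0.072],[1,-0.085,0.206,0,0,0,0.095],[1,-0.104,0.25,0,0,0,0.116]]]'

```text
clock: 11.65
tool_pos: [0.4682, -0.0439, 0.2183]
eef_rot: [0.992, 0.122, 0.001, 0.0]
contact_force: [0.3, 1.0, -5.8]
opening: 0.489
```

Run:
```python
from h import *
s,R=st()
e=NEST+FX*.010;o=s['tool_pos'][:2];z=.218
rows([(*(o+(e-o)*f),z,14+(4.7-14)*f) for f in (.3,.6,.85,1,1)])
```

```text
t 11.65 p [ 0.4682 -0.0439  0.2183] yaw 14.06 tilt 0.09 F [ 0.2713  1.0488 -5.8207] open 0.489 q [0.0072 0.5151 0.2189]
t 11.65 p [ 0.4682 -0.0439  0.2183] yaw 14.06 tilt 0.09 F [ 0.2713  1.0488 -5.8207] open 0.489 q [0.0072 0.5151 0.2189]
[-0.0006, 0.038, 0.0009, 0.0002, -0.0004, 0.0158] 11mm 2.8deg
[-0.0013, 0.076, 0.001, 0.0002, -0.0004, 0.0313] 23mm 5.6deg
[-0.0018, 0.1077, 0.001, 0.0002, -0.0004, 0.0442] 32mm 8.0deg
[-0.0021, 0.1267, 0.001, 0.0002, -0.0004, 0.052] 38mm 9.4deg
[-0.0021, 0.1267, 0.001, 0.0002, -0.0004, 0.052] 38mm 9.4deg
```

Emit:
play_rows --deltas '[[[1,-0.001,0.038,0,0,0,0.016],[1,-0.001,0.076,0,0,0,0.031],[1,-0.002,0.108,0,0,0,0.044],[1,-0.002,0.127,0,0,0,0.052],[1,-0.002,0.127,0,0,0,0.052]]]'

```text
clock: 12.28
tool_pos: [0.4769, -0.0813, 0.2183]
eef_rot: [0.999, 0.041, 0.001, 0.0]
contact_force: [0.5, 0.4, -6.2]
opening: 0.49
```

Run:
```python
from h import *
e=NEST+FX*.010
rows([(*e,z,4.7) for z in (.2,.185,.178,.174)])
for n in ("side","wrist","top"): cv2.imwrite(f"pics/{n}5.png",vision.snapshot(n)[:,:,::-1])
I=cv2.imread("pics/side5.png")[130:260,240:380];cv2.imwrite("pics/side5c.png",cv2.resize(I,(640,594),interpolation=cv2.INTER_CUBIC))
```

```text
t 12.28 p [ 0.4769 -0.0813  0.2183] yaw 4.66 tilt 0.09 F [ 0.4542  0.4338 -6.1876] open 0.490 q [0.06   0.5369 0.1769]
[-0.0003, -0.0012, 0.0609, 0.0002, -0.0004, -0.0002] 18mm 0.1deg
[-0.0004, -0.0012, 0.1109, 0.0002, -0.0004, -0.0002] 33mm 0.1deg
[-0.0004, -0.0012, 0.1342, 0.0002, -0.0004, -0.0002] 40mm 0.1deg
[-0.0005, -0.0012, 0.1476, 0.0002, -0.0004, -0.0002] 44mm 0.1deg
```

View pics/side5c.png

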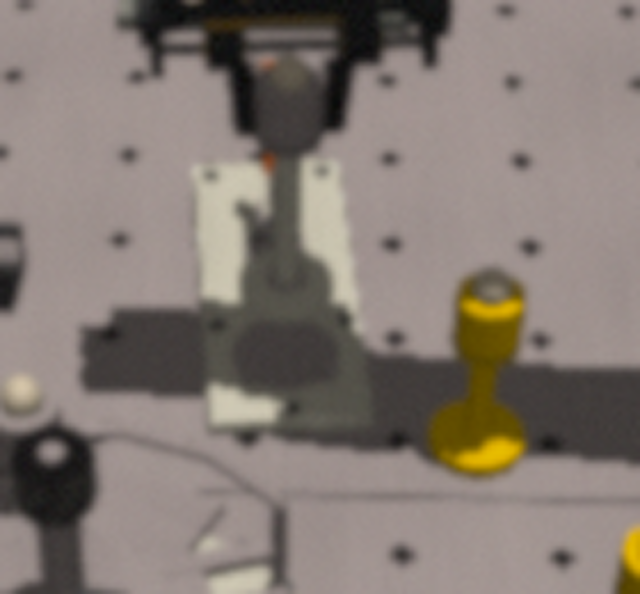

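View pics/wrist5.png

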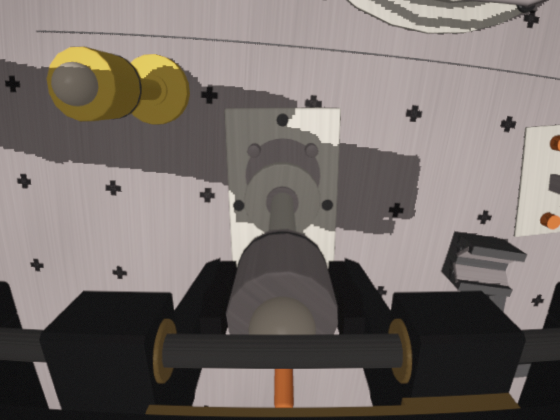

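Seen from the wrist, the foot (282,203) is centred between the pins at (254,150) and (311,150). The pillar hangs upright. Lowering it gently.

Emit:
play_rows --deltas '[[[1,0,-0.001,0.03,0,0,0],[1,0,-0.001,0.07,0,0,0],[1,0,-0.001,0.11,0,0,0],[1,0,-0.001,0.135,0,0,0],[1,0,-0.001,0.147,0,0,0]]]'

```text
clock: 13.05
tool_pos: [0.4766, -0.0802, 0.1735]
eef_rot: [0.999, 0.041, 0.0, -0.0]
contact_force: [-0.5, -0.0, -6.3]
opening: 0.486
```

Emit:
play_rows --deltas '[[[1,0,0,0.003,0,0,0],[1,0,0,0.005,0,0,0],[1,0,0,0.007,0,0,0],[1,0,0,0.007,0,0,0]]]'

```text
clock: 13.55
tool_pos: [0.4767, -0.0802, 0.1715]
eef_rot: [0.999, 0.041, 0.0, -0.0]
contact_force: [0.1, -0.3, -6.7]
opening: 0.485
```

Run:
```python
from h import *
st()
```

```text
t 13.55 p [ 0.4767 -0.0802  0.1715] yaw 4.76 tilt 0.03 F [ 0.1417 -0.3335 -6.7085] open 0.485 q [0.0626 0.4122 0.1763]
```

Emit:
play_rows --deltas '[[[1,0,0,0.003,0,0,0],[1,0,0,0.004,0,0,0],[1,0,0,0.005,0,0,0],[1,0,0,0.005,0,0,0]]]'

```text
clock: 14.05
tool_pos: [0.4768, -0.08, 0.1711]
eef_rot: [0.999, 0.042, 0.001, -0.0]
contact_force: [-2.2, 1.5, 7.5]
opening: 0.488
```

The plate is reached. Easing the load slightly and sliding towards the pins.

Emit:
play_rows --deltas '[[[1,0,0,-0.002,0,0,0],[1,0,-0.006,-0.002,0,0,0],[1,0,-0.012,-0.002,0,0,0],[1,0,-0.018,-0.002,0,0,0],[1,0,-0.023,-0.002,0,0,0]]]'

```text
clock: 14.68
tool_pos: [0.4762, -0.0729, 0.1716]
eef_rot: [0.999, 0.042, 0.001, -0.0]
contact_force: [-0.1, -0.1, -6.2]
opening: 0.489
```

Emit:
play_rows --deltas '[[[1,0,-0.003,0,0,0,0],[1,0,-0.005,0,0,0,0],[1,0,-0.007,0,0,0,0]]]'

```text
clock: 15.05
tool_pos: [0.4761, -0.071, 0.1716]
eef_rot: [0.999, 0.042, 0.001, -0.0]
contact_force: [-0.0, -0.9, -6.1]
opening: 0.487
```

Run:
```python
from h import *
s,R=st();print("fix xy",(s['tool_pos'][:2]-NEST)@FX,R.T@s['contact_force'])
```

```text
t 15.05 p [ 0.4761 -0.071   0.1716] yaw 4.77 tilt 0.09 F [-0.0367 -0.9118 -6.1338] open 0.487 q [0.0418 0.4068 0.1619]
fix xy -2.9879871138238e-05 [-0.1217  0.9054  6.1337]
```

Emit:
play_rows --deltas '[[[1,0,-0.003,0,0,0,0],[1,0,-0.005,0,0,0,0],[1,0,-0.008,0,0,0,0],[1,0,-0.008,0,0,0,0]]]'

```text
clock: 15.55
tool_pos: [0.4761, -0.0687, 0.1717]
eef_rot: [0.999, 0.041, 0.001, 0.0]
contact_force: [0.7, -1.7, -4.7]
opening: 0.49
```

Run:
```python
from h import *
s,R=st();print("fix xy",(s['tool_pos'][:2]-NEST)@FX,R.T@s['contact_force'],s['moment'])
```

```text
t 15.55 p [ 0.4761 -0.0687  0.1717] yaw 4.76 tilt 0.12 F [ 0.6674 -1.6728 -4.6844] open 0.490 q [0.0364 0.4055 0.158 ]
fix xy -0.0022780521893776976 [0.5166 1.7209 4.6861] [-0.4876 -0.1172  0.0249]
```

Run:
```python
from h import *
I=vision.snapshot("wrist")[:,:,::-1]
cv2.imwrite("pics/w6.png",cv2.resize(I[60:260,180:390],(630,600),interpolation=cv2.INTER_CUBIC))
I=vision.snapshot("side")[130:260,240:380,::-1];cv2.imwrite("pics/side6c.png",cv2.resize(I,(640,594),interpolation=cv2.INTER_CUBIC))
mf=cam("wrist")
for P in ([*(NEST-FX*.001),.024],):print(proj("w",np.array(P),mf))
```

```text
[282.8431 201.8592]
```

View pics/w6.png

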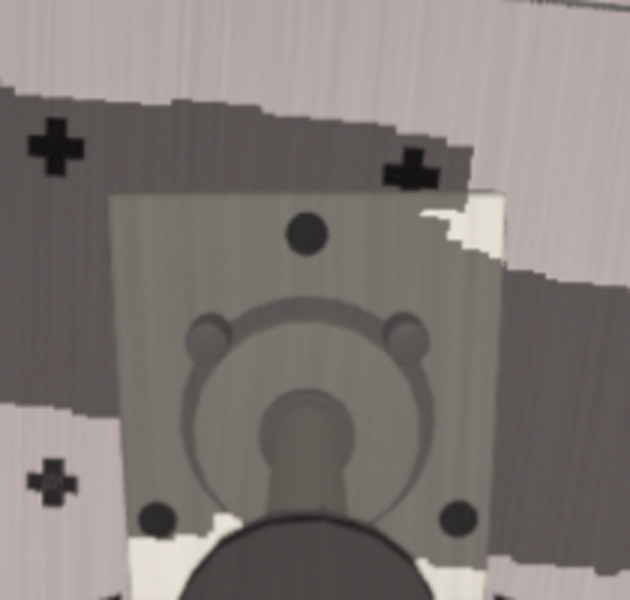

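View pics/side6c.png

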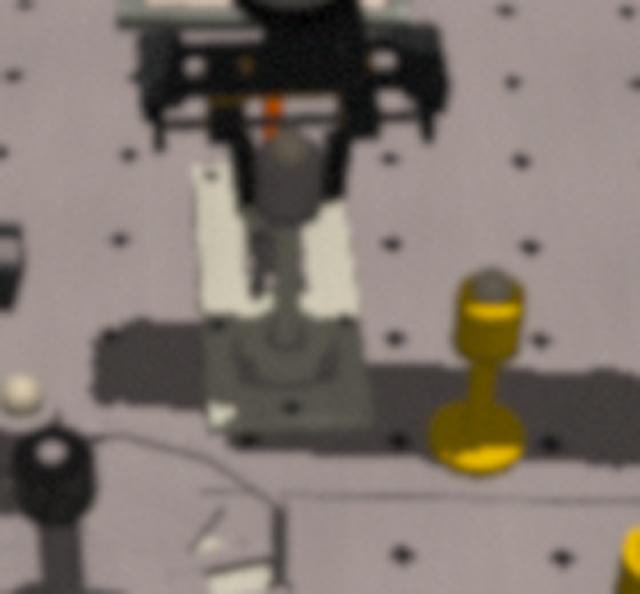

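The foot disc overlaps both pins in the wrist crop at (235,350) and (385,350), and it looks symmetric. Seating it down.

Emit:
play_rows --deltas '[[[1,0,-0.001,0.001,0,0,0],[1,0,-0.002,0.002,0,0,0],[1,0,-0.002,0.003,0,0,0],[1,0,-0.002,0.003,0,0,0]]]'

```text
clock: 16.15
tool_pos: [0.4762, -0.0689, 0.1716]
eef_rot: [0.999, 0.041, 0.002, 0.001]
contact_force: [-0.6, -3.0, 5.5]
opening: 0.487
```

Run:
```python
from h import *
s,R=st();print("fix xy",(s['tool_pos'][:2]-NEST)@FX,R.T@s['contact_force'],s['moment'])
```

```text
t 16.15 p [ 0.4762 -0.0689  0.1716] yaw 4.71 tilt 0.18 F [-0.638  -2.9883  5.5259] open 0.487 q [0.0355 0.4036 0.1572]
fix xy -0.0020844432908044453 [-0.8647  2.9326 -5.5248] [-0.8893  0.4357  0.0372]
```

Emit:
play_rows --deltas '[[[0,0,0,0,0,0,0],[-0.08,0,0,0,0,0,0],[-0.2,0,0,0,0,0,0],[-0.5,0,0,0,0,0,0],[-1,0,0,0,0,0,0]]]'

```text
clock: 16.77
tool_pos: [0.4763, -0.0687, 0.1715]
eef_rot: [0.999, 0.041, 0.001, 0.0]
contact_force: [0.1, 0.5, -0.1]
opening: 0.8
```

Emit:
play_rows --deltas '[[[-1,0,0,0,0,0,0],[-1,0,0,-0.03,0,0,0],[-1,0,0,-0.08,0,0,0],[-1,0,0,-0.15,0,0,0],[-1,0,0,-0.25,0,0,0]]]'

```text
clock: 17.4
tool_pos: [0.4756, -0.0687, 0.2473]
eef_rot: [0.999, 0.041, 0.001, 0.0]
contact_force: [0.4, 0.1, -0.3]
opening: 0.996
```

Run:
```python
from h import *
st();mf=cam("wrist")
I=vision.snapshot("wrist")[:,:,::-1]
cv2.imwrite("pics/w7.png",I)
h=NEST+FX*.190
print(h)
rows([(*NEST,.30,4.7)])
```

```text
t 17.40 p [ 0.4756 -0.0687  0.2473] yaw 4.71 tilt 0.12 F [ 0.3668  0.0739 -0.3082] open 0.996 q [0.0272 0.6104 0.1563]
[ 0.4918 -0.2604]
t 17.45 p [ 0.4776 -0.069   0.2508] yaw 4.69 tilt 0.51 F [0.1825 0.2275 2.0493] open 1.003 q [0.0271 0.6132 0.1563]
[-0.0046, 0.0066, -0.1639, 0.0006, -0.0028, -0.0] 49mm 0.5deg
```

View pics/w7.png

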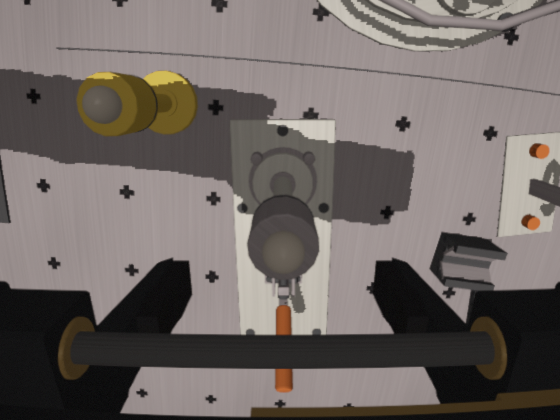

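The pillar stands free and upright in the nest, and the handle lies straight along the fixture's x axis at pixels (284,310) to (284,388). Next is the push along the handle's arc.

```bash
sed -i 's/NEST=np.array(.*); FX/NEST=np.array([.4762,-.069]); FX/' h.py
cat >> h.py <<'E'
def tip(th,s=.095,lift=0):
    x=.100+s*np.cos(th)-.008*np.sin(th)-.009*min(1,th/.15); z=.046+s*np.sin(th)+.008*np.cos(th)
    return (*(NEST+FX*x),z+.019+lift,4.7)
E
python3 - <<'E'
from h import *
a=tip(1.05,lift=.02);print(a)
rows([(*NEST,.28,4.7),(*(NEST+FX*.03),.30,4.7),(*(NEST+FX*.08),.30,4.7),(a[0],a[1],.28,4.7),(a[0],a[1],.23,4.7)])
E
```

```text
(np.float64(0.48710037869083184), np.float64(-0.19988334220822906), np.float64(0.1713857748145654), 4.7)
t 17.45 p [ 0.4776 -0.069   0.2508] yaw 4.69 tilt 0.51 F [0.1825 0.2275 2.0493] open 1.003 q [0.0271 0.6132 0.1563]
[-0.004, -0.0001, -0.0973, 0.0006, -0.0028, -0.0] 29mm 0.5deg
[-0.0033, 0.1, -0.1637, 0.0006, -0.0028, -0.0] 58mm 0.5deg
[-0.0031, 0.2667, -0.1634, 0.0006, -0.0028, -0.0] 94mm 0.5deg
[-0.0034, 0.4377, -0.0964, 0.0006, -0.0028, -0.0] 134mm 0.5deg
[-0.0049, 0.4373, 0.0702, 0.0006, -0.0028, -0.0] 133mm 0.5deg
```

Emit:
play_rows --deltas '[[[-1,-0.004,0,-0.1,0,0,0],[-1,-0.003,0.1,-0.164,0,0,0],[-1,-0.003,0.26,-0.164,0,0,0],[1,-0.003,0.41,-0.13,0,0,0],[1,-0.003,0.437,-0.05,0,0,0]]]'

```text
clock: 18.08
tool_pos: [0.4876, -0.2041, 0.2669]
eef_rot: [0.999, 0.038, 0.006, 0.003]
contact_force: [-0.3, 0.8, -1.1]
opening: 0.8
```

Run:
```python
from h import *
a=tip(1.05,lift=.02)
rows([(a[0],a[1],.22,4.7),(a[0],a[1],.185,4.7)])
```

```text
t 18.07 p [ 0.4876 -0.2041  0.2669] yaw 4.36 tilt 0.75 F [-0.32    0.7675 -1.0615] open 0.800 q [0.2883 0.7224 0.4103]
[-0.0026, -0.015, 0.1564, 0.0018, -0.0038, -0.0019] 47mm 0.8deg
[-0.004, -0.0156, 0.273, 0.0018, -0.0038, -0.0019] 82mm 0.8deg
```

Emit:
play_rows --deltas '[[[1,-0.003,-0.015,0.03,0.002,-0.004,-0.002],[1,-0.003,-0.015,0.08,0.002,-0.004,-0.002],[1,-0.003,-0.015,0.13,0.002,-0.004,-0.002],[1,-0.003,-0.015,0.2,0.002,-0.004,-0.002],[1,-0.004,-0.016,0.273,0.002,-0.004,-0.002]]]' --force 40

```text
clock: 18.7
tool_pos: [0.4878, -0.1985, 0.1851]
eef_rot: [0.999, 0.042, 0.0, -0.001]
contact_force: [0.1, -0.1, 0.1]
opening: 0.23
```

Run:
```python
from h import *
rows([tip(t) for t in (1.1,1.05,1.0,.9,.8,.7)])
for n in ("wrist","side"):cv2.imwrite(f"pics/{n}8.png",vision.snapshot(n)[:,:,::-1])
```

```text
t 18.70 p [ 0.4878 -0.1985  0.1851] yaw 4.83 tilt 0.06 F [ 0.0907 -0.1357  0.134 ] open 0.230 q [0.2878 0.533  0.4091]
[-0.0026, -0.01, 0.1061, -0.0003, -0.0001, 0.0007] 32mm 0.1deg
[-0.0026, 0.0046, 0.1124, -0.0003, -0.0001, 0.0007] 34mm 0.1deg
[-0.0026, 0.0188, 0.1195, -0.0003, -0.0001, 0.0007] 36mm 0.1deg
[-0.0026, 0.0461, 0.1357, -0.0003, -0.0001, 0.0007] 43mm 0.1deg
[-0.0027, 0.0717, 0.1546, -0.0003, -0.0001, 0.0007] 51mm 0.1deg
[-0.0027, 0.0952, 0.1759, -0.0003, -0.0001, 0.0007] 60mm 0.1deg
```

View pics/wrist8.png

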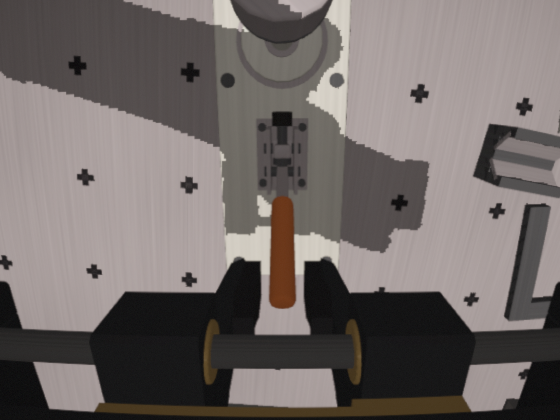

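View pics/side8.png

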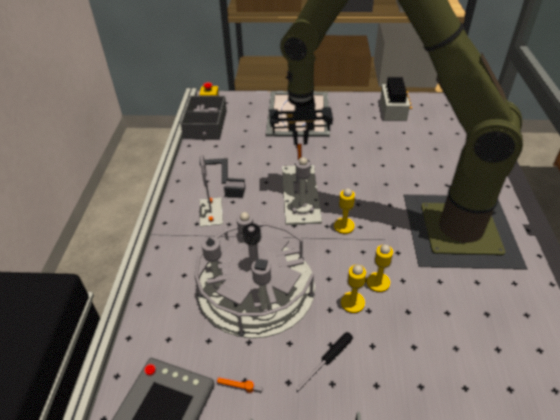

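Handle centred between the fingers at (283,305) and still below the tips. I'll finish closing, then come down to touch it.

Emit:
play_rows --deltas '[[[1,0,0,0,0,0,0],[1,0,0,0,0,0,0],[1,-0.002,-0.01,0.04,0,0,0],[1,-0.002,-0.01,0.08,0,0,0],[1,-0.002,-0.01,0.1,0,0,0]]]'

```text
clock: 19.42
tool_pos: [0.4847, -0.1948, 0.1527]
eef_rot: [0.999, 0.042, -0.003, -0.002]
contact_force: [-1.0, -0.6, 0.2]
opening: 0.007
```

Run:
```python
from h import *
rows([tip(t) for t in (1.0,.93,.86,.79,.72)])
cv2.imwrite("pics/w9.png",vision.snapshot("wrist")[:,:,::-1])
```

```text
t 19.43 p [ 0.4847 -0.1948  0.1527] yaw 4.84 tilt 0.39 F [-1.0149 -0.5649  0.238 ] open 0.007 q [0.2849 0.4572 0.4052]
[0.0066, 0.0319, 0.0112, -0.0011, 0.0018, 0.0008] 10mm 0.4deg
[0.0066, 0.0512, 0.0222, -0.0011, 0.0018, 0.0008] 17mm 0.4deg
[0.0067, 0.0697, 0.0346, -0.0011, 0.0018, 0.0008] 23mm 0.4deg
[0.0067, 0.0873, 0.0482, -0.0011, 0.0018, 0.0008] 30mm 0.4deg
[0.0068, 0.1039, 0.063, -0.0011, 0.0018, 0.0008] 37mm 0.4deg
```

View pics/w9.png

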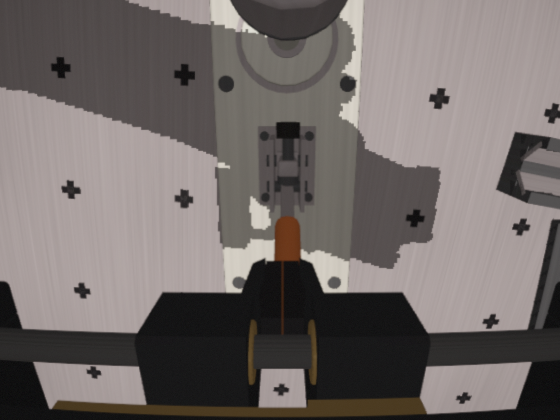

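Emit:
play_rows --deltas '[[[1,0.006,0.015,0.006,0,0,0],[1,0.006,0.032,0.011,0,0,0],[1,0.006,0.051,0.022,0,0,0],[1,0.006,0.07,0.035,0,0,0],[1,0.006,0.087,0.048,0,0,0]]]'

```text
clock: 20.1
tool_pos: [0.4888, -0.221, 0.1378]
eef_rot: [0.999, 0.042, -0.003, -0.002]
contact_force: [0.5, 0.7, 3.3]
opening: 0.005
```

Run:
```python
from h import *
rows([tip(t) for t in (.72,.64,.56,.48,.4)])
I=vision.snapshot("side")[110:250,240:380,::-1];cv2.imwrite("pics/s10.png",cv2.resize(I,(600,600),interpolation=cv2.INTER_CUBIC))
```

```text
t 20.10 p [ 0.4888 -0.221   0.1378] yaw 4.83 tilt 0.37 F [0.477  0.6803 3.3311] open 0.005 q [0.334  0.4525 0.4395]
[0.0003, 0.0153, 0.0136, -0.0011, 0.0017, 0.0007] 6mm 0.4deg
[0.0004, 0.033, 0.0319, -0.0011, 0.0017, 0.0007] 14mm 0.4deg
[0.0005, 0.0491, 0.0516, -0.0011, 0.0017, 0.0007] 21mm 0.4deg
[0.0006, 0.0636, 0.0724, -0.0011, 0.0017, 0.0007] 29mm 0.4deg
[0.0007, 0.0764, 0.0944, -0.0011, 0.0017, 0.0007] 36mm 0.4deg
```

View pics/s10.png

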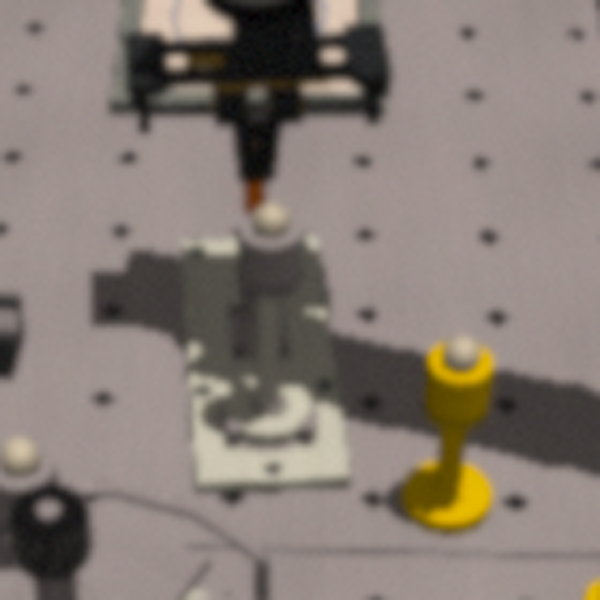

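The fingertips are on the handle with 3.3 N, which matches the expected effort. Continuing along the arc.

Emit:
play_rows --deltas '[[[1,0,0.015,0.014,0,0,0],[1,0,0.033,0.032,0,0,0],[1,0,0.049,0.052,0,0,0],[1,0,0.064,0.072,0,0,0],[1,0,0.076,0.094,0,0,0]]]'

```text
clock: 20.78
tool_pos: [0.4906, -0.2446, 0.1086]
eef_rot: [0.999, 0.042, -0.003, -0.001]
contact_force: [0.6, 2.5, 2.2]
opening: 0.002
```

Run:
```python
from h import *
rows([tip(t) for t in (.35,.27,.19,.13,.08,.04,0)])
```

```text
t 20.77 p [ 0.4906 -0.2446  0.1086] yaw 4.79 tilt 0.36 F [0.5851 2.4513 2.1945] open 0.002 q [0.377  0.4148 0.468 ]
[0.0007, 0.0045, 0.0116, -0.001, 0.0017, 0.0005] 4mm 0.4deg
[0.0008, 0.0144, 0.035, -0.001, 0.0017, 0.0005] 11mm 0.4deg
[0.001, 0.0223, 0.0591, -0.001, 0.0017, 0.0005] 19mm 0.4deg
[0.0011, 0.0309, 0.0776, -0.001, 0.0017, 0.0005] 25mm 0.4deg
[0.0011, 0.044, 0.0932, -0.001, 0.0017, 0.0005] 31mm 0.4deg
[0.0012, 0.0539, 0.1057, -0.001, 0.0017, 0.0005] 36mm 0.4deg
[0.0013, 0.0632, 0.1183, -0.001, 0.0017, 0.0005] 40mm 0.4deg
```

Emit:
play_rows --deltas '[[[1,0,0.008,0.018,0,0,0],[1,0,0.016,0.038,0,0,0],[1,0,0.024,0.058,0,0,0],[1,0,0.03,0.076,0,0,0],[1,0,0.036,0.09,0,0,0]]]'

```text
clock: 21.4
tool_pos: [0.491, -0.2553, 0.0811]
eef_rot: [0.999, 0.042, -0.003, -0.002]
contact_force: [0.5, 2.0, 1.5]
opening: 0.002
```

Run:
```python
from h import *
rows([tip(t) for t in (.08,.04,0)])
```

```text
t 21.40 p [ 0.491  -0.2553  0.0811] yaw 4.80 tilt 0.41 F [0.5025 2.0392 1.4771] open 0.002 q [0.3964 0.3723 0.48  ]
[0.0024, 0.0081, 0.0018, -0.0011, 0.002, 0.0005] 3mm 0.4deg
[0.0024, 0.018, 0.0143, -0.0011, 0.002, 0.0005] 7mm 0.4deg
[0.0025, 0.0273, 0.0269, -0.0011, 0.002, 0.0005] 12mm 0.4deg
```

Emit:
play_rows --deltas '[[[1,0,0.004,0.007,0,0,0],[1,0,0.006,0.014,0,0,0],[1,0,0.008,0.02,0,0,0],[1,0,0.008,0.025,0,0,0],[1,0,0.008,0.027,0,0,0]]]'

```text
clock: 22.02
tool_pos: [0.4908, -0.2578, 0.0737]
eef_rot: [0.999, 0.042, -0.003, -0.002]
contact_force: [-1.4, 2.9, 12.7]
opening: 0.009
```

Run:
```python
from h import *
st()
I=vision.snapshot("side")[110:250,240:380,::-1];cv2.imwrite("pics/s11.png",cv2.resize(I,(600,600),interpolation=cv2.INTER_CUBIC))
```

```text
t 22.02 p [ 0.4908 -0.2578  0.0737] yaw 4.78 tilt 0.43 F [-1.416   2.9429 12.6716] open 0.009 q [0.4007 0.3606 0.4825]
```

Force is up to 12.7 N near the bottom. Pressing on in small steps to the stop.

Emit:
play_rows --deltas '[[[1,0,0,0.003,0,0,0],[1,0,0,0.005,0,0,0],[1,0,0,0.006,0,0,0]]]'

```text
clock: 22.45
tool_pos: [0.4908, -0.2578, 0.0734]
eef_rot: [0.999, 0.042, -0.003, -0.001]
contact_force: [-2.7, 4.0, 18.1]
opening: 0.005
```

Emit:
play_rows --deltas '[[[1,0,0,0.006,0,0,0],[1,0,0,0.009,0,0,0],[1,0,0,0.009,0,0,0],[1,0,0,0.009,0,0,0]]]'

```text
clock: 22.95
tool_pos: [0.4909, -0.2578, 0.0731]
eef_rot: [0.999, 0.042, -0.003, -0.001]
contact_force: [-3.6, 4.1, 21.9]
opening: 0.003
```

Emit:
play_rows --deltas '[[[1,0,0,0.008,0,0,0],[1,0,0,0.012,0,0,0],[1,0,0,0.014,0,0,0],[1,0,0,0.014,0,0,0]]]'

```text
clock: 23.45
tool_pos: [0.4909, -0.2579, 0.0726]
eef_rot: [0.999, 0.042, -0.002, -0.001]
contact_force: [-6.0, 6.1, 36.6]
opening: 0.002
```

The resistance rises steeply at z = 0.0726, so this is the stop. I'll back off and check.

Emit:
play_rows --deltas '[[[1,0,0,-0.02,0,0,0],[1,0,0,-0.08,0,0,0],[1,0,0.05,-0.2,0,0,0],[1,0,0.1,-0.4,0,0,0],[1,0,0.15,-0.6,0,0,0]]]'

```text
clock: 24.08
tool_pos: [0.4948, -0.3038, 0.2546]
eef_rot: [0.999, 0.041, -0.002, -0.001]
contact_force: [0.9, -0.4, -0.8]
opening: 0.004
```

Emit:
play_rows --deltas '[[[1,0,0.1,-0.1,0,0,0],[1,0,0.2,-0.1,0,0,0],[1,0,0.3,-0.1,0,0,0],[1,0,0.3,-0.1,0,0,0],[1,0,0.3,-0.1,0,0,0]]]'

```text
clock: 24.7
tool_pos: [0.5023, -0.3925, 0.2844]
eef_rot: [0.999, 0.041, -0.002, -0.001]
contact_force: [0.5, 0.8, 0.0]
opening: 0.001
```

Run:
```python
from h import *
st()
a=vision.snapshot("side")[:,:,::-1];b=vision.snapshot("top")[:,:,::-1];c=vision.snapshot("wrist")[:,:,::-1]
for n,i in(("side",a),("top",b),("wrist",c)):cv2.imwrite(f"pics/{n}12.png",i)
I=np.vstack([cv2.resize(a[120:240,260:350],(600,800))[:0]]) if 0 else None
cv2.imwrite("pics/s12.png",cv2.resize(a[130:250,250:370],(600,600),interpolation=cv2.INTER_CUBIC))
cv2.imwrite("pics/t12.png",cv2.resize(b[180:270,295:430],(780,520),interpolation=cv2.INTER_CUBIC))
```

```text
t 24.70 p [ 0.5023 -0.3925  0.2844] yaw 4.75 tilt 0.31 F [0.4601 0.7884 0.0369] open 0.001 q [0.594  0.9764 0.6682]
```

View pics/s12.png

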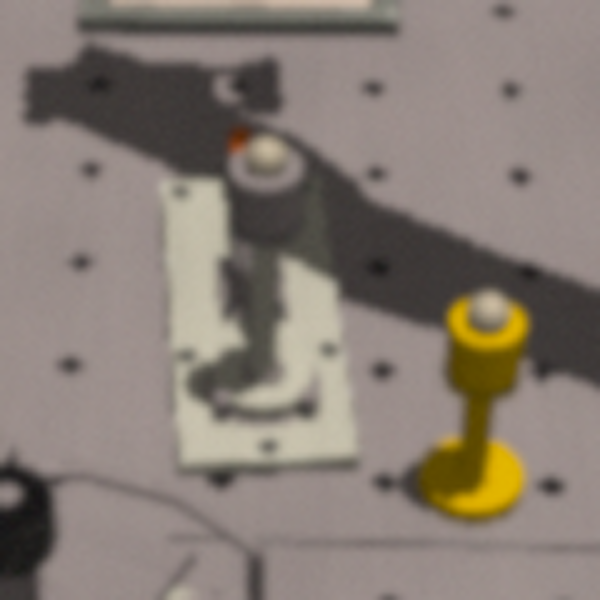

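View pics/t12.png

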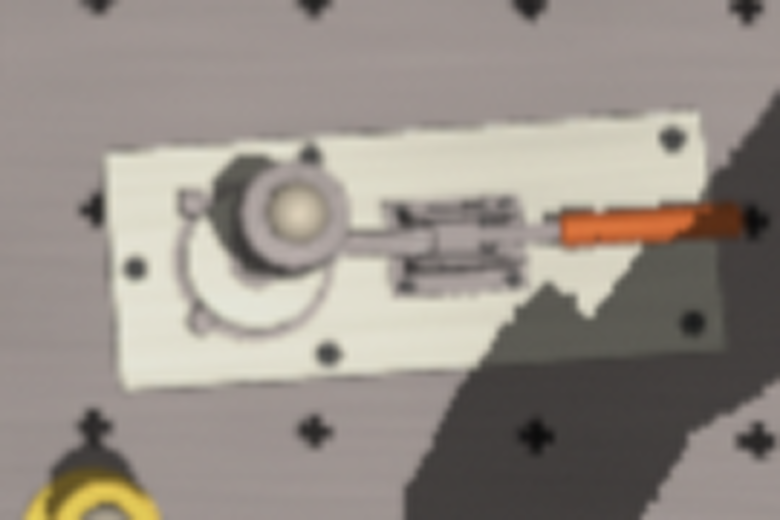

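View pics/wrist12.png

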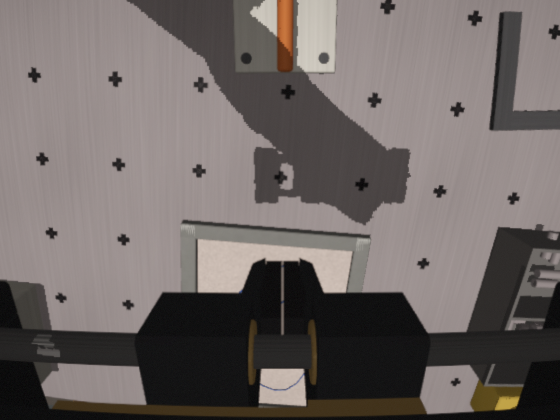

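The side and top views show the pillar upright on the plate, the clamp arm level and the handle flat to +x, with its end at top crop (745,220). I have time for one closer wrist check of the pins and the handle level.

Run:
```python
from h import *
P,e=tri("top",(295+745/5.78-.4,180+220/5.78-.4),"wrist",(285,69));print("handle end",P,e,(P[:2]-NEST)@FX)
rows([(*(NEST+FX*.25),.33,4.7),(*(NEST+FX*.08),.33,4.7)])
```

```text
handle end [ 0.4934 -0.2819  0.0555] 0.0006633200382699425 0.2135871857078912
t 24.85 p [ 0.5027 -0.392   0.2846] yaw 4.83 tilt 0.29 F [-0.2534  0.3284  0.1264] open 0.003 q [0.5933 0.9762 0.6684]
[0.001, -0.2474, -0.1508, -0.0007, 0.0014, 0.0007] 87mm 0.3deg
[0.0016, -0.8141, -0.1496, -0.0007, 0.0014, 0.0007] 248mm 0.3deg
```

Emit:
play_rows --deltas '[[[1,0,-0.1,-0.1,0,0,0],[1,0,-0.28,-0.15,0,0,0],[1,0,-0.46,-0.15,0,0,0],[1,0,-0.62,-0.15,0,0,0],[1,0,-0.7,-0.15,0,0,0]]]'

```text
clock: 25.48
tool_pos: [0.485, -0.1788, 0.3304]
eef_rot: [0.999, 0.045, -0.002, -0.002]
contact_force: [0.1, 0.8, -0.2]
opening: 0.002
```

Run:
```python
from h import *
st();c=vision.snapshot("wrist")[:,:,::-1];cv2.imwrite("pics/w13.png",c)
```

```text
t 25.48 p [ 0.485  -0.1788  0.3304] yaw 5.12 tilt 0.33 F [ 0.1445  0.837  -0.202 ] open 0.002 q [0.2734 0.9011 0.3486]
```

View pics/w13.png

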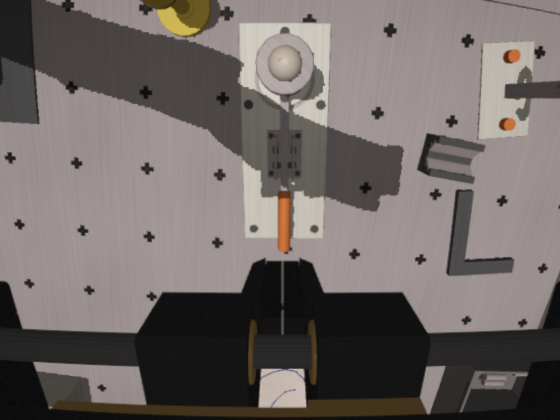

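The head hides the foot from here, so I'll move on over the nest, keeping well clear at 100 mm above the ball.

Emit:
play_rows --deltas '[[[1,0,-0.15,0,0,0,0],[1,0,-0.3,0,0,0,0],[1,0,-0.43,0,0,0,0],[1,0,-0.5,0,0,0,0],[1,0,-0.5,0,0,0,0]]]'

```text
clock: 26.15
tool_pos: [0.4712, -0.0254, 0.3314]
eef_rot: [0.999, 0.048, -0.002, -0.003]
contact_force: [0.0, -0.7, -0.0]
opening: 0.004
```

Run:
```python
from h import *
st();mf=cam("wrist");c=vision.snapshot("wrist")[:,:,::-1];cv2.imwrite("pics/w14.png",c)
p=proj("w",np.r_[NEST,.024],mf);print(p)
x,y=int(p[0]),int(p[1])
cv2.imwrite("pics/w14c.png",cv2.resize(c[max(0,y-60):y+60,x-70:x+70],(700,600),interpolation=cv2.INTER_CUBIC))
for k in (27,-27): print(proj("w",np.r_[NEST-FX*.027+np.array([.9966,.083])*k*1e-3,.03],mf))
```

```text
t 26.15 p [ 0.4712 -0.0254  0.3314] yaw 5.50 tilt 0.44 F [ 0.0342 -0.6616 -0.0296] open 0.004 q [-0.0179  0.848   0.0434]
[284.7687 200.4458]
[306.2204 181.7226]
[264.0276 181.0797]
```

View pics/w14c.png

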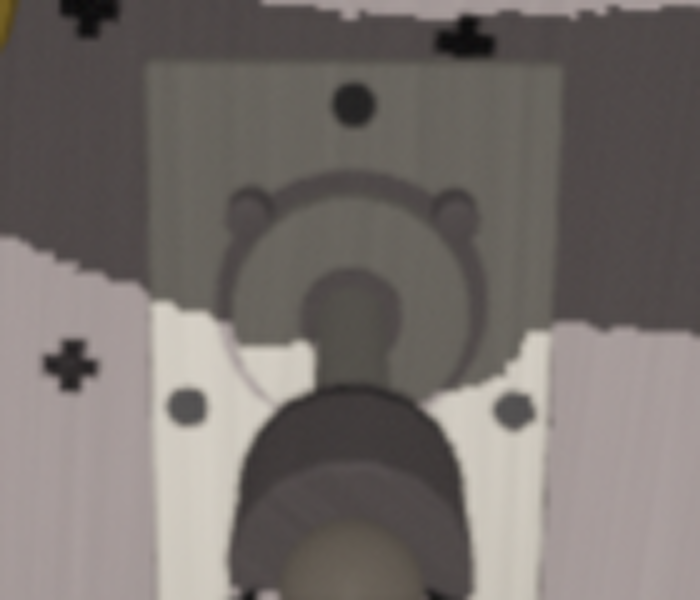

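View pics/w14.png

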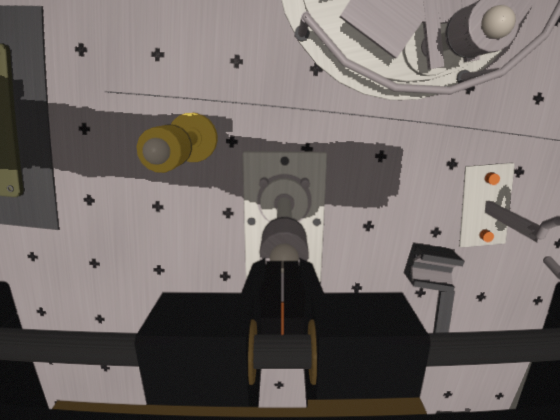

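The foot is concentric with the printed nest disc, with an even ring on both sides, and meets both pins at crop (250,212) and (455,212). Last, a check of the rack and the rest of the table.

View pics/top12.png

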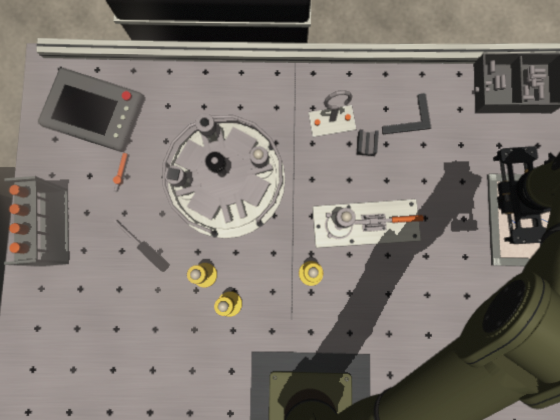

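View pics/side12.png

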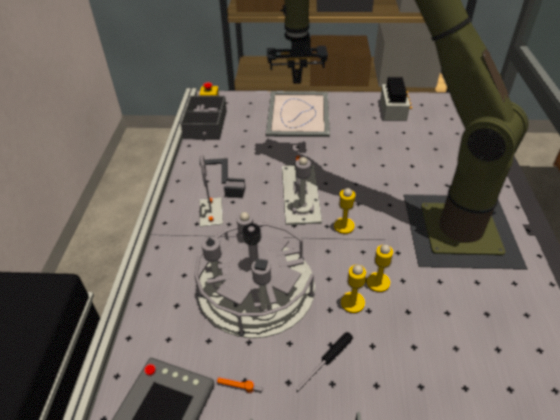

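All three other pillars stand in the rack, the bystanders and yellow look-alikes haven't moved, and the gripper touches nothing. Handing in.

Run:
```python
from h import *
st();print(r.finish_job())
```

```text
t 26.20 p [ 0.4713 -0.027   0.3314] yaw 5.35 tilt 0.40 F [ 0.2884 -1.2171 -0.3321] open 0.006 q [-0.0162  0.8481  0.0436]
the job is handed in; nothing more can be done
None
```

The ball pillar is standing clamped in the fixture, and I handed the job in at about 26 s of the 72 s allowed. I turned the rack about 100° by its knob and drew the pillar out through the opening by its head. I set it down, slid it against both dowel pins, let go, and pushed the clamp handle down.

**Last checks:**
- **Pillar:** it stands upright. Its foot meets both pins and sits centred on the nest marking.
- **Clamp:** the clamp arm is level. The handle's end measured about 1.5 mm above its nominal fully-down height, which is within measuring error. The push met a stop that resisted up to 37 N at the fingertips.
- **Surroundings:** the other three pillars are still in the rack, and the bystanders and yellow look-alikes look unmoved. The gripper was clear of everything.

**One disagreement:** my readings of the hoop opening's direction ranged from -163° to -169°. The pillar's slot stood at -162°, about 6 mm off the reading I trusted most (-166°). That is within the 20 mm allowed, and the pillar came out without touching.

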